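Set up the recipe tablet on its kickstand and hold it steady

TASK

Set up the recipe tablet for me. While it still sits in its charging dock, flip the handle that stands over its top edge back and down past its dead point until it snaps fully down as a kickstand; then grip the tablet gently, because it is glass, lift it out of the dock and set it down softly in the middle of the cork mat, square to the mat, standing on its lower edge and its kickstand with the screen towards you and leaning back. Finish while still holding it there, so that it cannot tip or fold its stand when I tap the screen, and leave the salt shaker, the egg timer and the jars at the back where they stand.

Things in the scene. Friction and masses are not known exactly. Their poses are not given: they have to be found in the camera images.
- tablet: tablet in a grey bumper case: slab 200 mm wide, 145 high, 16 thick, 0.4 to 0.6 kg. Origin: middle of its lower edge (mid-thickness); x out of its back, y along its width, z up its height. Starts in the dock's slot, screen to the robot, leaning back about 0.23 rad. Pinch its 16 mm thickness at the top edge. Breaks above a grip of 20 N per finger or a set-down force of 50 N
- tablet_top (a point): middle of the tablet's top edge, 145 mm up its z from its origin; axes as the tablet
- tablet_hub (a point): middle of the handle's hinge axis, which runs along the tablet's y between two hubs (55 to 81 mm either side of the middle) on its back: 17 mm behind the tablet's middle plane, 85 mm above its lower edge
- leg (a joint): U-shaped steel handle that is also the kickstand, rad: 0 = standing over the top edge (at the start), 2.0 = fully down behind the tablet, at its stop. It grows as the bar swings back (tablet's +x) and down. A spring holds it at either end with 0.25 N m (some 3 N at the bar); the dead point is at 1.0, past which it snaps on by itself. Pushing up on the lowered bar would fold it
- leg_bar (a point): middle of the handle's round cross bar (13 mm thick, 156 long, along tablet y), 100 mm from the hinge axis, on two arms at 75 mm either side. At 0 it stands 40 mm above the top edge, 17 mm behind the middle plane. At 2.0 it is the foot: 108 mm behind the middle plane, 43 mm above the lower edge, so the tablet stands on a flat surface on its lower edge and this bar, leaning back 0.35 rad
- dock: heavy fixed charging dock, left or right on the table: base 110 x 170 mm, 12 high, with a slot leaning back 0.17 rad, 20 mm wide, between a front lip (20 mm above the slot floor, 150 wide) and a back rest (64 mm, 110 wide). The tablet comes out up along the slot. Origin: on the table under the base's middle; x to its rear, z up
- mat: flat rectangular cork mat, fixed, 190 mm (its x, front to back) by 240 mm (its y), 4 mm thick, on the other side of the table from the dock; origin: middle of its underside, on the table; x points away from the robot's side
- carafe: glass coffee carafe with black lid and handle, fixed, 129x173 mm, 140 mm high, at the middle of the far edge, behind the salt shaker; origin under its centre; keep clear of it
- salt: salt shaker, clear and grey, 44 mm across, 90 mm tall, standing between the dock and the mat; origin under its centre; leave alone
- timer: round egg timer, 52 mm across, 58 mm tall, standing between the dock and the mat; origin under its centre; leave alone
- jar: glass jar with dark lid, 70 mm across, 86 mm tall, at the far edge; leave alone
- spice_a: spice jar, 44 mm across, 100 mm tall, in a row of three at the far edge; leave alone
- spice_b: spice jar, 46 mm across, 106 mm tall, the middle of the row of three at the far edge; leave alone
- spice_c: spice jar, 45 mm across, 109 mm tall, the last of the row of three at the far edge; leave alone

How it is judged:
By the outcome, as a careful person would: the job done as asked, in the order asked, and still so for the second after the job is handed in, while the arm keeps its last pose, push and grip.
It also fails if it takes over 67 s, if anything falls off the work surface, if the arm or the gripper's body presses on something with over 40 N, if the wrist force passes 120 N, or if a joint passes its speed limit or range.

ROBOT

A 6-joint arm with a two-finger parallel gripper is mounted at the origin on a cart in front of the work surface, level with it; the furniture and walls round the work are solid. World frame = base frame: x ahead of the robot, y to its left, z up, the work surface at z = 0. Lengths are in m, angles in rad, forces in N, time in s.
With the tool pointing down it reaches from about 0.425 to 0.95 m from the base axis. Payload 3.5 kg.
Tool frame: the origin (TCP) lies on the centre line of the jaws, within the pads' length; the fingertips stand tip_extent ahead of it and the grasp point (between the pads) lies 2 mm behind it (tip_extent is the distance from the TCP to the fingertips, in m); z points along the fingers, y is the direction in which the jaws open and shut (so a half turn about z gives the same grasp; the last joint's range is limited). The gripper opens to 85 mm and grips with 20 to 120 N. Pads are 22 mm wide; open, the fingers measure 114 mm over their backs; the gripper's body (76 mm by 85 mm) begins 54 mm behind the grasp point. The pads swing forward as they close: fully open they stand 13 mm farther back than shut.
Start: joints at [-1.498, 0.286, 1.577, -0, 1.279, -0.15], TCP at [0.149, -0.658, 0.248] pointing down, gripper open.
Joint ranges: [-2.77, 2.77], [-0.9, 2.22], [0.21, 2.48], [-1.53, 4.67], [0.24, 2.81], [-2.84, 2.84]. Speed limits (rad/s): [2.79, 2.79, 3.14, 3.14, 3.14, 3.14].

INTERFACE

Orientations are given as a unit quaternion [x, y, z, w].
In Python, from plant import * gives the robot as it stands.
- The arm moves only by the shell command python3 -m crank 'ROWS' [FORCE]. ROWS is JSON, a list of rows, each a list of 7 numbers: the gripper's target within -1 to 1 (shut at 1, half-way at 0, fully open at -1), then the shift along the tool's x, y, z in cm, then the turn, a rotation vector about the tool's x, y, z in degrees. In form: [[fingers, tx, ty, tz, wx, wy, wz], ...]. A call has 1 to 5 rows; each row shifts and turns the commanded pose from where the row before left it, along the tool's axes as they then stand; what a row does not reach is not made up. A row lasts 1/10 s, in which the tool goes at most 50 mm and 8.59 degrees, less where a joint would pass 70% of its speed; a pose out of reach is approached as far as the arm can. A call is refused whole if a number of a shift passes 5 or a number of a turn 8.59, either way. A call with a gripper value outside its range is refused whole. The fingers move at their own pace and stop on an object; FORCE is the grip in N (left out, the last holds). Time passes only in rows, so rows that do not move let the fingers close. It gives the time, the measured TCP pose, the force and the opening at its end, in the units of the state.
- get_state(): the state, without advancing time (a new reading comes with each control period).
- read_camera(name): name is "scene" or "top" or "wrist"; returns a dict with "color" (420x560x3 uint8, red, green, blue), "vfov" (degrees; the focal length in pixels is half the picture's height over the tangent of half this angle, whatever the lens; pixels are square), "cx", "cy" (the principal point, pixels), "distortion" ([k1, k2, p1, p2, k3] as OpenCV has them; the pictures are not rectified), "cam_to_world" (4x4, takes a point from camera to world coordinates). Camera axes: x right, y up, looking along -z (the intrinsics and any distortion apply to the point x, -y, -z); pixel columns grow to the right and rows downward; lengths in m; the calibration is good to about 2 mm. A picture is of the moment at which its call begins. There is no depth.
- sign_off(): hands the job in, once; it reports no verdict.
Trained networks look in the newest picture that a camera, given by its name, has taken for a name from the list of things; names that differ only in an ending like _2 or _b are one class to them, and where a whole thing is asked for, a point or a joint stands for the part that bears it (a point fixed in the world has none). Each returns a list of dicts, best first, with "p" (0 to 1); they miss things now and then, are a little off and sometimes report something else, mostly with a low value. They report only what shows in the picture. A call takes as long as a camera call.
- trace(thing, camera): "pixels" (420x560 bool, what is visible of it) and "location" ([column, row] in pixels, amid what is visible of it).
- place_of(thing, camera): "location" ([column, row] in pixels: a listed point, or the origin of a listed thing).
The state is a dict: "time": time; "qpos": joint angles; "dq": joint speeds; "joint_efforts": joint torques, N m; "eef_pos": TCP position; "tcp_rot": TCP orientation; "contact_force": force on the tool from outside, world axes, zero at the start; "wrist_torque": the same for the moment, N m; "opening": opening from 0.0 (shut) to 1.0 (fully open).
Only numpy, scipy, OpenCV 4.12 (cv2) and the standard library are available. Lean on these libraries where they do the work, as an engineer would, in place of code of your own. Each camera call takes 0.05 s, during which the arm holds its last target.

## Working session

There is one attempt and no reset: what is moved stays moved. The work goes in short steps, Python scripts to look and compute and a shell command to move; the robot and the scene stay as the last step left them, time stands still between calls to the robot, and variables do not carry over. Pictures are saved under pics/ and viewed, and the job is handed in when it is done.

```bash
ls -la; mkdir -p pics; python3 - <<'E'
from plant import *
import cv2
s=get_state()
for k,v in s.items(): print(k,v)
for c in ["scene","top","wrist"]:
    r=read_camera(c); cv2.imwrite(f"pics/{c}0.png",r["color"][:,:,::-1])
    print(c,r["vfov"],r["cx"],r["cy"],r["distortion"],r["cam_to_world"])
import plant; print([n for n in dir(plant) if n[0]!='_'])
try: print(tip_extent)
except Exception as e: print(e)
E
```

```text
total 12
drwxr-xr-x  3 agent agent 4096 Dec  6 11:53 .
drwxr-xr-x 23 root  root  4096 Dec  6 11:53 ..
drwxr-xr-x  2 agent agent 4096 Dec  6 11:53 pics
time 0.0
qpos [-1.49801874e+00  2.87162312e-01  1.57820511e+00 -1.82909599e-05
  1.27862279e+00 -1.50004556e-01]
dq [ 2.18896456e-03  1.17736280e-05 -2.42029272e-05 -6.41423111e-04
 -1.63915678e-03  6.11328944e-04]
joint_efforts [-1.51256780e-03 -4.05988848e+01 -2.92626446e+01 -2.44339353e-04
  5.88604657e-03  5.51477839e-06]
eef_pos [ 0.14911227 -0.65767304  0.24693417]
tcp_rot [ 9.93801418e-01  1.11163409e-01  3.75292996e-05 -1.19822274e-03]
contact_force [0.61789325 0.05560398 0.02331709]
wrist_torque [ 0.00065929  0.02810126 -0.06092039]
opening 1.0028036419691508
scene 49.665193577000444 280.77914228285323 208.14827501353273 [-0.13650383  0.          0.          0.          0.        ] [[ 0.97869126  0.10385659 -0.1771362   0.37676471]
 [-0.2053338   0.48992549 -0.8472373  -0.99824089]
 [-0.00120764  0.86555579  0.50081107  0.71148417]
 [ 0.          0.          0.          1.        ]]
top 46.84280618285439 274.69665435710584 219.72778588907005 [0.03451512 0.         0.         0.         0.        ] [[ 0.00527473  0.99346849 -0.11398478  0.44662256]
 [-0.99997401  0.00467997 -0.00548482 -0.03556957]
 [-0.00491555  0.11401075  0.99346736  1.39497386]
 [ 0.          0.          0.          1.        ]]
wrist 71.945402517256 280.8771603086317 205.8902076725759 [-0.03019046  0.          0.          0.          0.        ] [[ 0.22140898  0.94177023  0.25307488  0.21267027]
 [-0.97517966  0.21425914  0.05583585 -0.64351303]
 [-0.00163906 -0.25915603  0.96583408  0.37152175]
 [ 0.          0.          0.          1.        ]]
['Unreachable', 'get_state', 'place_of', 'read_camera', 'sign_off', 'tip_extent', 'trace']
0.017
```

View pics/scene0.png

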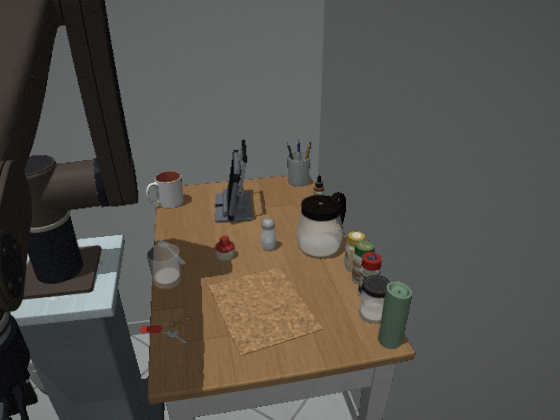

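View pics/top0.png

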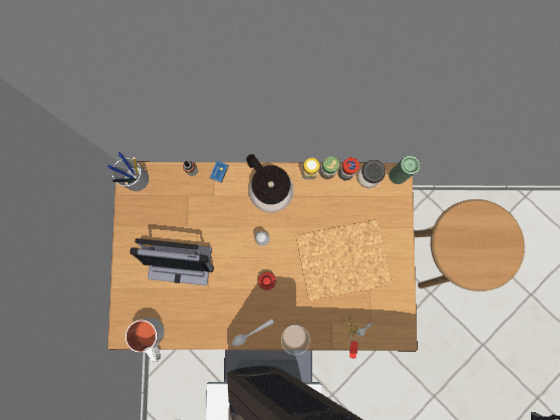

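View pics/wrist0.png

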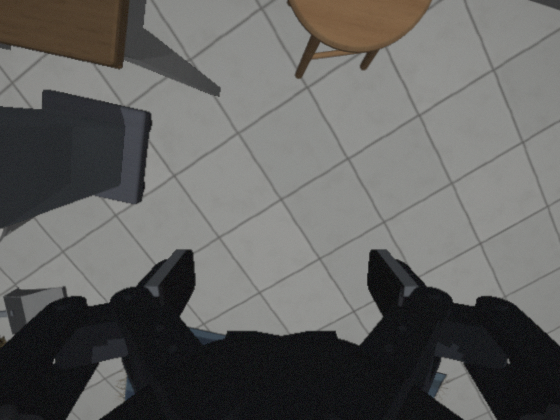

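```bash
cat > h.py <<'E'
from plant import *
import numpy as np, cv2
from scipy.optimize import least_squares
from scipy.spatial.transform import Rotation as R
def K(r):
    f=r["color"].shape[0]/2/np.tan(np.radians(r["vfov"]/2)); return np.array([[f,0,r["cx"]],[0,f,r["cy"]],[0,0,1.]])
def proj(r,P):
    P=np.atleast_2d(P); T=np.linalg.inv(r["cam_to_world"]); F=np.diag([1,-1,-1.])
    Rm=F@T[:3,:3]; t=F@T[:3,3]
    return cv2.projectPoints(P.astype(float),cv2.Rodrigues(Rm)[0],t,K(r),np.array(r["distortion"]))[0][:,0]
def ray(r,uv):
    n=cv2.undistortPoints(np.array([[uv]],float),K(r),np.array(r["distortion"]))[0,0]
    d=r["cam_to_world"][:3,:3]@np.array([n[0],-n[1],-1]); return r["cam_to_world"][:3,3],d/np.linalg.norm(d)
def onz(r,uv,z):
    o,d=ray(r,uv); return o+d*(z-o[2])/d[2]
def tri(rs,uvs):
    A=np.zeros((3,3));b=np.zeros(3)
    for r,uv in zip(rs,uvs):
        o,d=ray(r,uv);M=np.eye(3)-np.outer(d,d);A+=M;b+=M@o
    return np.linalg.solve(A,b)
E
python3 - <<'E'
from h import *
import pickle
cams={c:read_camera(c) for c in ["scene","top"]}
pickle.dump(cams,open("c0.pkl","wb"))
loc={}
for t in ["tablet","tablet_top","tablet_hub","leg_bar","dock","mat","salt","timer","carafe","jar","spice_b"]:
    for c in cams:
        l=place_of(t,c); 
        for o in l[:2]: print(t,c,np.round(o["location"],1),round(o["p"],2), np.round(onz(cams[c],o["location"],0)[:2],3))
        if l: loc[t,c]=l[0]["location"]
    if (t,"scene") in loc and (t,"top") in loc: print("   TRI",t,np.round(tri(list(cams.values()),[loc[t,c] for c in cams]),4))
m=trace("mat","top")[0]["pixels"].astype(np.uint8)
cn,_=cv2.findContours(m,cv2.RETR_EXTERNAL,cv2.CHAIN_APPROX_NONE)
c=max(cn,key=cv2.contourArea)[:,0].astype(float)
w=np.array([onz(cams["top"],p,.004)[:2] for p in c])
print("mat rect",cv2.minAreaRect((w*1000).astype(np.float32)))
for n in ["salt","timer"]:
    for cc in cams:
        o=trace(n,cc)
        if o: print(n,cc,o[0]["p"],o[0]["location"],o[0]["pixels"].sum())
E
```

```text
tablet scene [226.6 206.1] 0.83 [0.463 0.254]
tablet top [179.8 262.7] 0.61 [0.481 0.243]
   TRI tablet [0.472  0.2428 0.0059]
tablet_top scene [235.4 165.4] 0.83 [0.528 0.554]
tablet_top top [169.6 257.9] 0.62 [0.495 0.273]
   TRI tablet_top [0.4936 0.2409 0.1437]
tablet_hub scene [240.9 179.5] 0.55 [0.532 0.432]
tablet_hub top [173.  253.9] 0.91 [0.507 0.264]
   TRI tablet_hub [0.5072 0.243  0.094 ]
leg_bar scene [240.6 148.1] 0.61 [0.569 0.718]
dock scene [230.2 206.5] 0.63 [0.474 0.249]
dock top [181.6 266.2] 0.58 [0.471 0.238]
   TRI dock [0.4724 0.2365 0.007 ]
mat scene [261.5 308.4] 0.61 [ 0.492 -0.232]
mat scene [320.1 242.7] 0.61 [ 0.696 -0.004]
mat top [342.1 257.5] 0.56 [ 0.499 -0.222]
   TRI mat [ 0.4961 -0.2225 -0.0086]
salt scene [265.8 243.4] 0.59 [0.548 0.024]
salt top [265.  237.3] 0.68 [ 0.556 -0.   ]
salt top [166.7 254. ] 0.21 [0.506 0.282]
   TRI salt [ 0.5492 -0.      0.0165]
timer scene [224.6 254.9] 0.71 [ 0.431 -0.007]
timer scene [234.8 164.5] 0.39 [0.526 0.563]
timer top [267.  276.6] 0.49 [ 0.443 -0.007]
   TRI timer [ 0.4369 -0.0064 -0.0008]
carafe scene [322.7 244.3] 0.88 [ 0.701 -0.013]
carafe scene [375.4 315.7] 0.66 [ 0.737 -0.31 ]
carafe top [268.4 186.5] 0.94 [ 0.704 -0.009]
carafe top [175.7 253.4] 0.35 [0.508 0.256]
   TRI carafe [ 0.7035 -0.0087 -0.0033]
jar scene [377.3 315.6] 0.81 [ 0.741 -0.311]
jar top [367.9 179.6] 0.94 [ 0.726 -0.299]
   TRI jar [ 0.7359 -0.3031 -0.0074]
spice_b scene [367.5 293.5] 0.83 [ 0.747 -0.234]
spice_b scene [362.2 279.4] 0.68 [ 0.753 -0.181]
spice_b top [328.6 170.7] 0.83 [ 0.752 -0.185]
spice_b top [346.2 175.6] 0.76 [ 0.737 -0.236]
   TRI spice_b [ 0.7645 -0.1902 -0.0411]
mat rect ((493.8912353515625, -222.12091064453125), (189.727783203125, 240.03805541992188), 11.627914428710938)
salt scene 0.82 [265.1, 235.4] 438
salt top 0.56 [264.1, 236.5] 137
timer scene 0.67 [224.8, 248.3] 353
timer top 0.82 [265.4, 279.5] 221
```

```bash
python3 - <<'E'
import cv2
a=cv2.imread("pics/top0.png")[190:310,90:290];cv2.imwrite("pics/top0z.png",cv2.resize(a,None,fx=4,fy=4,interpolation=cv2.INTER_CUBIC))
a=cv2.imread("pics/scene0.png")[120:250,180:320];cv2.imwrite("pics/scene0z.png",cv2.resize(a,None,fx=4.5,fy=4.5,interpolation=cv2.INTER_CUBIC))
E
```

```text
(no output)
```

View pics/top0z.png

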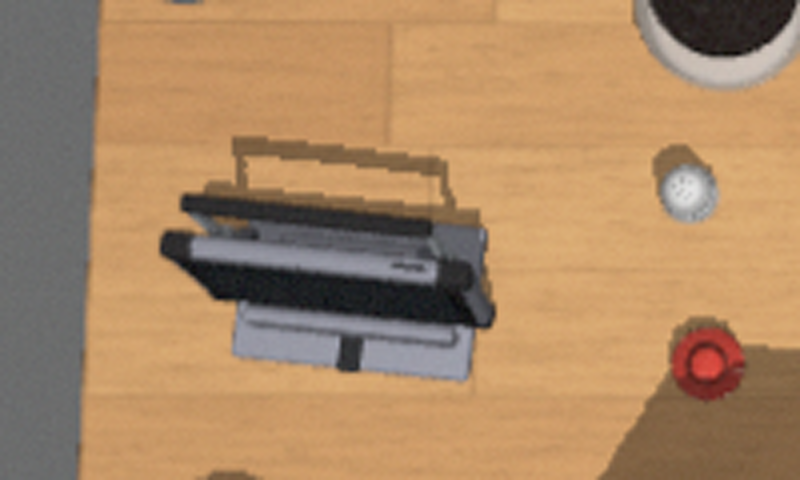

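View pics/scene0z.png

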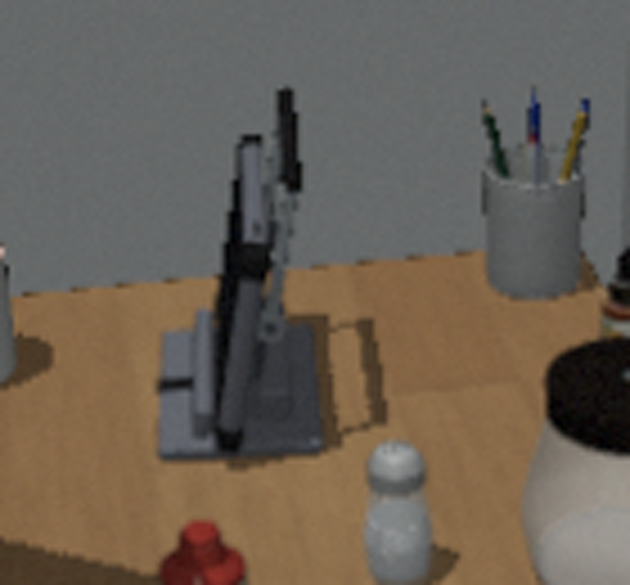

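```bash
cat >> h.py <<'E'
def pose(p):  # x,y,z,yaw,lean: tablet; lean back => z tilts to +x
    return R.from_euler("z",p[3])*R.from_euler("y",p[4]), np.array(p[:3])
def barpt(th,y=0): # tablet frame
    return np.array([.017+.1*np.sin(th),y,.085+.1*np.cos(th)])
def wire(r,img,p,th,s=1,off=(0,0)):
    Rt,t=pose(p)
    def L(a,b,col):
        q=proj(r,Rt.apply(np.array([a,b]))+t); q=((q-off+.5)*s).astype(int); cv2.line(img,tuple(map(int,q[0])),tuple(map(int,q[1])),col,1)
    for x in(-.008,.008):
        c=[(x,-.1,0),(x,.1,0),(x,.1,.145),(x,-.1,.145)]
        for i in range(4): L(c[i],c[(i+1)%4],(0,255,0) if x>0 else (0,255,255))
    L(barpt(th,-.078),barpt(th,.078),(0,0,255))
    for y in(-.075,.075): L((.017,y,.085),barpt(th,y),(255,0,255))
def zoomw(cam,r,p,th,fn,box,s):
    x0,y0,x1,y1=box; im=cv2.resize(np.ascontiguousarray(r["color"][y0:y1,x0:x1,::-1]),None,fx=s,fy=s,interpolation=cv2.INTER_CUBIC)
    if p is not None: wire(r,im,p,th,s,(x0,y0))
    cv2.imwrite(fn,im)
E
python3 - <<'E'
from h import *
import pickle
C=pickle.load(open("c0.pkl","rb"))
b=barpt(0,.078);b2=barpt(0,-.078)
obs=[("top",b,(136,240.5),1),("top",b2,(197.7,247.6),1),("scene",b2,(244.3,161.1),1),("scene",b,(243.3,141.2),1),
("top",[0,0,.145],(169.6,257.9),.5),("scene",[0,0,.145],(235.4,165.4),.5),("scene",[.017,0,.085],(240.9,179.5),.5),("top",[.017,0,.085],(173,253.9),.5),
("scene",[0,0,0],(226.6,206.1),.5),("top",[0,0,0],(179.8,262.7),.5),
("scene",[0,-.1,0],(231,217.8),.7)]
def f(p):
    Rt,t=pose(p)
    return np.concatenate([w*(proj(C[c],Rt.apply(P)+t)[0]-uv) for c,P,uv,w in obs]+[[(p[4]-.23)*50,(p[2]-.014)*300]])
s=least_squares(f,[.47,.24,.014,-.11,.23],loss="soft_l1")
print(np.round(s.x,4)); print(np.round(f(s.x)[:-2].reshape(-1,2),1).tolist())
np.save("p0.npy",s.x)
zoomw("top",C["top"],s.x,0,"pics/t1.png",(90,190,290,310),4)
zoomw("scene",C["scene"],s.x,0,"pics/s1.png",(180,120,320,250),4.5)
Rt,t=pose(s.x)
for n,P in dict(top=[0,0,.145],hub=[.017,0,.085],bar=barpt(0),bar1=barpt(1),bar2=barpt(2)).items(): print(n,np.round(Rt.apply(P)+t,4))
E
```

```text
[ 0.47    0.244   0.0127 -0.1048  0.2022]
[[-0.2, -0.2], [0.5, -0.4], [0.1, 0.1], [-0.5, -0.4], [-0.4, -1.8], [0.2, -1.7], [-1.3, 0.5], [0.6, -0.2], [1.1, -1.1], [-0.6, 2.0], [-1.5, 1.9]]
top [0.4989 0.241  0.1548]
hub [0.5035 0.2405 0.0926]
bar [0.5235 0.2384 0.1905]
bar1 [0.5963 0.2307 0.1286]
bar2 [0.5838 0.232  0.0335]
```

View pics/t1.png

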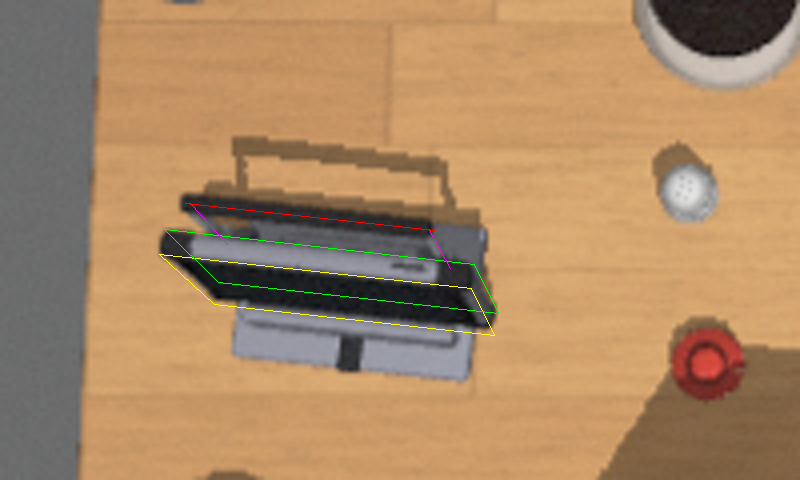

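View pics/s1.png

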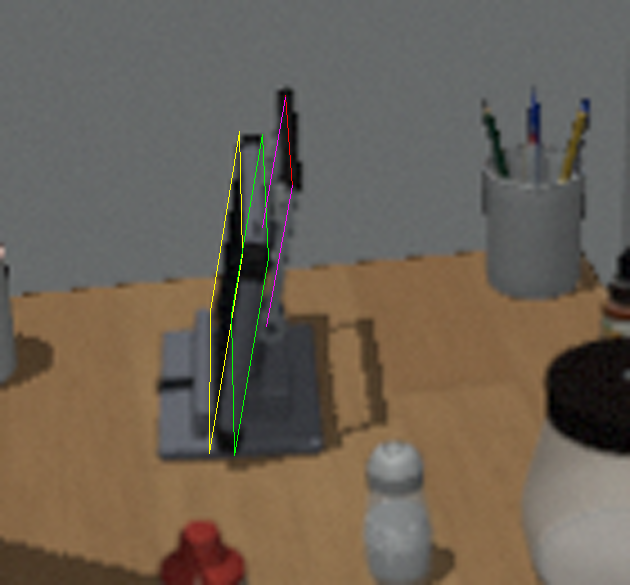

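```bash
python3 -m crank '[[1,3.6,-2.7,-0.7,0,0,0],[1,3.6,-2.7,-0.7,0,0,0],[1,3.6,-2.7,-0.7,0,0,0],[1,3.6,-2.7,-0.7,0,0,0],[1,3.6,-2.7,-0.7,0,0,0]]' 20; python3 -m crank '[[1,3.6,-2.7,-0.7,0,0,0],[1,3.6,-2.7,-0.7,0,0,0],[1,3.6,-2.7,-0.7,0,0,0],[1,3.6,-2.7,-0.7,0,0,0],[1,3.6,-2.7,-0.7,0,0,0]]'; python3 -m crank '[[1,0,0,0,0,0,-8],[1,0,0,0,0,0,-8],[1,0,0,0,0,0,-8],[1,0,0,0,0,0,-8],[1,0,0,0,0,0,-8]]'
```

```text
time: 2.1
eef_pos: [0.2958, -0.4854, 0.2838]
tcp_rot: [0.994, 0.111, 0.0, 0.0]
contact_force: [0.8, 0.8, -0.5]
opening: 0.141
time: 2.6
eef_pos: [0.4415, -0.3138, 0.319]
tcp_rot: [0.994, 0.111, 0.0, 0.0]
contact_force: [0.6, -0.1, -0.5]
opening: -0.001
time: 3.1
eef_pos: [0.4407, -0.3153, 0.3185]
tcp_rot: [0.895, 0.447, 0.0, 0.0]
contact_force: [-0.3, -1.1, 0.5]
opening: 0.002
```

```bash
cat >> h.py <<'E'
def goal(pos,yaw,tilt,n=5,src=None):
    """target tool: y along heading yaw, z = down, leaning: z=(-sin tilt)*xh -cos tilt*zw. prints shift (tool) and turn (deg) from measured"""
    s=get_state(); q=R.from_quat(s["tcp_rot"]); 
    G=gR(yaw,tilt)
    d=q.inv().apply(np.array(pos)-s["eef_pos"])*100; w=np.degrees((q.inv()*G).as_rotvec())
    print("t",s["time"],"pos",np.round(s["eef_pos"],4),"F",np.round(s["contact_force"],1),"op",round(s["opening"],3))
    print("shift cm",np.round(d,2),"turn deg",np.round(w,2))
def gR(yaw,tilt):
    xh=np.array([np.cos(yaw),np.sin(yaw),0]); yh=np.array([-np.sin(yaw),np.cos(yaw),0])
    z=-np.sin(tilt)*xh-np.array([0,0,np.cos(tilt)])
    x=yh; y=np.cross(z,x); return R.from_matrix(np.column_stack([x,y,z]))
E
python3 -m crank '[[1,0,0,0,0,0,-8],[1,0,0,0,0,0,-8],[1,0,0,0,0,0,-8],[1,0,0,0,0,0,-7],[1,0,0,0,0,0,0]]'
python3 -c "
from h import *
goal([.44,.14,.32],-.105,.0)"
```

```text
time: 3.6
eef_pos: [0.4406, -0.3154, 0.3185]
tcp_rot: [0.745, 0.668, 0.0, 0.0]
contact_force: [-0.2, -0.3, 0.2]
opening: 0.001
t 3.6 pos [ 0.4406 -0.3154  0.3185] F [-0.2 -0.3  0.2] op 0.001
shift cm [45.26 -5.01 -0.16] turn deg [ 0.01  0.01 -0.23]
```

```bash
python3 -m crank '[[1,4.5,0.2,0,0,0,0],[1,4.5,0.2,0,0,0,0],[1,4.5,0.2,0,0,0,0],[1,4.5,0.2,0,0,0,0],[1,4.5,0.2,0,0,0,0]]'; python3 -m crank '[[1,4.5,0.2,0,0,0,0],[1,4.5,0.2,0,0,0,0],[1,4.5,0.2,0,0,0,0],[1,4.5,0.2,0,0,0,0],[1,1,0,0,0,0,0]]'
python3 -c "
from h import *
r=read_camera('wrist'); cv2.imwrite('pics/w2.png',r['color'][:,:,::-1])
goal([.44,.24,.32],-.105,.2)
for t in ['tablet_top','leg_bar','tablet_hub','tablet','dock']: print(t,[(np.round(o['location'],1),round(o['p'],2)) for o in place_of(t,'wrist')[:2]])
im=r['color'][:,:,::-1].copy(); wire(r,im,np.load('p0.npy'),0); cv2.imwrite('pics/w2w.png',im)
import pickle; pickle.dump(r,open('w2.pkl','wb'))
"
```

```text
time: 4.1
eef_pos: [0.4749, -0.0911, 0.3186]
tcp_rot: [0.746, 0.666, 0.0, 0.0]
contact_force: [1.1, 0.9, -1.2]
opening: -0.001
time: 4.6
eef_pos: [0.5035, 0.0988, 0.3185]
tcp_rot: [0.744, 0.668, 0.001, -0.0]
contact_force: [-0.3, -0.3, 0.3]
opening: 0.001
t 4.65 pos [0.5035 0.0982 0.3184] F [-0.7  0.1 -0.4] op -0.001
shift cm [13.42 -7.82 -0.15] turn deg [11.46 -0.07 -0.09]
tablet_top [(array([260.1,  42.6]), 0.89)]
leg_bar [(array([286.2,  28.5]), 0.89)]
tablet_hub []
tablet [(array([246.4,  70.9]), 0.81)]
dock [(array([255. ,  74.1]), 0.7)]
```

View pics/w2w.png

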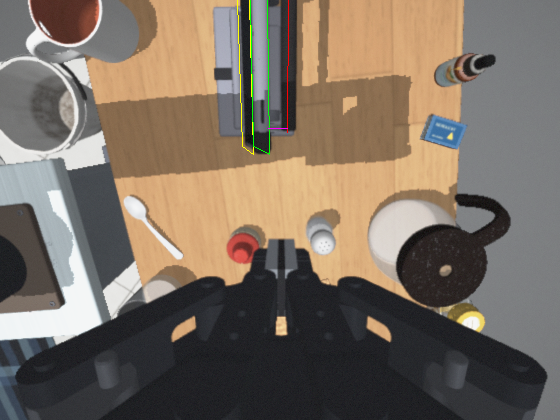

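```bash
python3 -c "
from h import *
import pickle
r=pickle.load(open('w2.pkl','rb'))
zoomw('w',r,None,0,'pics/w2a.png',(200,0,320,170),3.5)
zoomw('w',r,np.load('p0.npy'),0,'pics/w2b.png',(200,0,320,170),3.5)
a=cv2.imread('pics/w2a.png');b=cv2.imread('pics/w2b.png');cv2.imwrite('pics/w2c.png',np.hstack([a,b])[:600])
"
```

```text
(no output)
```

View pics/w2c.png

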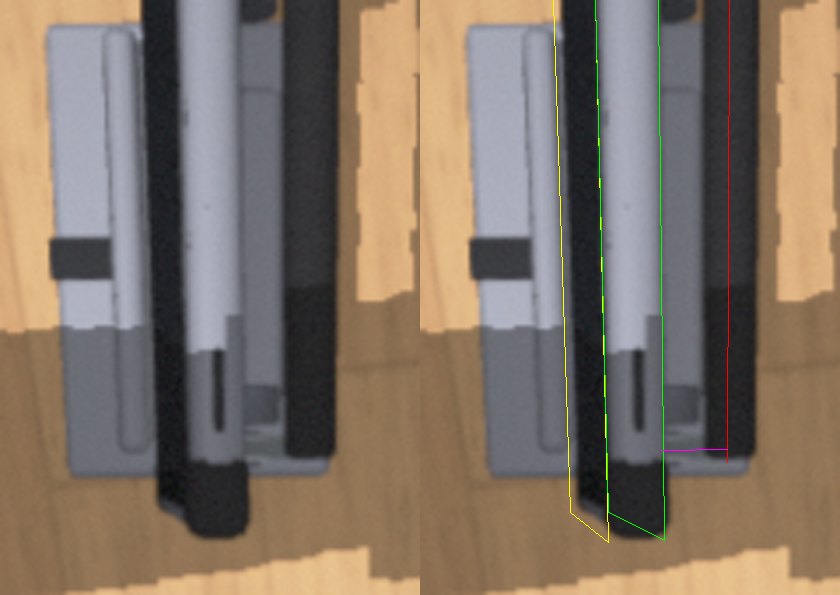

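```bash
cat > plan.py <<'E'
from h import *
p=np.load("p0.npy"); p[3]=-.11; Rt,t=pose(p); lean=p[4]; print(p)
def tcp(th,tilt,back=.0):
    B=Rt.apply(barpt(th))+t; G=gR(p[3],tilt); m=G.as_matrix()
    return B-m[:,1]*(.021+back)-m[:,2]*.005, G
E
python3 - <<'E'
from plan import *
P,G=tcp(0,.2,.012); print("start",np.round(P,4)); goal(P,p[3],.2)
prev=(P,G)
for th in np.arange(0,1.31,.1):
    cur=tcp(th,.2+.4*th)
    print(round(th,2),np.round(cur[0],3),"shift",np.round(prev[1].inv().apply(cur[0]-prev[0])*100,2),"turn",np.round(np.degrees((prev[1].inv()*cur[1]).as_rotvec()),1))
    prev=cur
E
```

```text
[ 0.46995693  0.24400455  0.01270767 -0.11        0.20217225]
start [0.4923 0.2415 0.202 ]
t 4.9 pos [0.5036 0.0938 0.3183] F [0.2 0.2 0.6] op 0.001
shift cm [14.56 -2.77 11.62] turn deg [11.46  0.02 -0.08]
0.0 [0.504 0.24  0.2  ] shift [-0.   1.2 -0. ] turn [0. 0. 0.]
0.1 [0.514 0.239 0.198] shift [-0.    1.02 -0.03] turn [ 2.3 -0.  -0. ]
0.2 [0.524 0.238 0.195] shift [0.   1.01 0.03] turn [2.3 0.  0. ]
0.3 [0.533 0.237 0.192] shift [-0.    1.01  0.09] turn [ 2.3  0.  -0. ]
0.4 [0.542 0.236 0.187] shift [0.   0.99 0.15] turn [2.3 0.  0. ]
0.5 [0.55  0.235 0.182] shift [-0.    0.98  0.2 ] turn [ 2.3 -0.  -0. ]
0.6 [0.558 0.234 0.176] shift [0.   0.96 0.26] turn [2.3 0.  0. ]
0.7 [0.565 0.233 0.169] shift [-0.    0.94  0.32] turn [ 2.3 -0.  -0. ]
0.8 [0.572 0.233 0.161] shift [0.   0.91 0.37] turn [2.3 0.  0. ]
0.9 [0.577 0.232 0.153] shift [-0.    0.88  0.42] turn [ 2.3 -0.  -0. ]
1.0 [0.582 0.232 0.145] shift [-0.    0.85  0.47] turn [ 2.3  0.  -0. ]
1.1 [0.586 0.231 0.136] shift [0.   0.82 0.52] turn [ 2.3  0.  -0. ]
1.2 [0.588 0.231 0.126] shift [0.   0.78 0.57] turn [2.3 0.  0. ]
1.3 [0.59  0.231 0.117] shift [-0.    0.74  0.61] turn [ 2.3 -0.   0. ]
```

```bash
python3 -m crank '[[1,3.6,-0.9,0,0,0,0],[1,3.6,-0.9,0,0,0,0],[1,3.6,-0.9,0,0,0,0],[1,3.7,-0.9,0,0,0,0],[1,0,0,0,0,0,0]]'; python3 -m crank '[[1,0,0,0,6,0,0],[1,0,0,0,5.5,0,0],[1,0,0,0,0,0,0]]'
python3 -c "
from plan import *
P,G=tcp(0,.2,.012);goal(P,p[3],.2)"
```

```text
time: 5.4
eef_pos: [0.4831, 0.245, 0.3184]
tcp_rot: [0.744, 0.668, 0.0, -0.0]
contact_force: [-0.6, -1.1, 0.8]
opening: -0.001
time: 5.7
eef_pos: [0.4852, 0.2412, 0.3175]
tcp_rot: [0.742, 0.663, -0.067, -0.075]
contact_force: [-0.3, -0.9, 0.2]
opening: 0.0
[ 0.46995693  0.24400455  0.01270767 -0.11        0.20217225]
t 5.7 pos [0.4852 0.2412 0.3175] F [-0.3 -0.9  0.2] op 0.0
shift cm [ 0.13  3.   11.18] turn deg [-0.1   0.03 -0.16]
```

```bash
python3 -m crank '[[1,0,0,4,0,0,0],[1,0,0,4,0,0,0],[1,0,0.5,3.2,0,0,0],[1,0.1,1.5,0,0,0,0],[1,0,1,0,0,0,0]]'; python3 -m crank '[[1,0,0,0,0,0,0]]'
python3 -c "
from plan import *
P,G=tcp(0,.2,.012);goal(P,p[3],.2)
for c in ['wrist','scene']:
  r=read_camera(c); cv2.imwrite(f'pics/{c}3.png',r['color'][:,:,::-1])
"
```

```text
time: 6.2
eef_pos: [0.4906, 0.2422, 0.2014]
tcp_rot: [0.741, 0.664, -0.067, -0.074]
contact_force: [-0.6, 0.1, 0.5]
opening: -0.001
time: 6.3
eef_pos: [0.4922, 0.2425, 0.2032]
tcp_rot: [0.741, 0.664, -0.066, -0.074]
contact_force: [-0.0, 0.4, 0.1]
opening: 0.003
[ 0.46995693  0.24400455  0.01270767 -0.11        0.20217225]
t 6.3 pos [0.4922 0.2425 0.2032] F [-0.   0.4  0.1] op 0.003
shift cm [-0.1   0.05  0.12] turn deg [ 0.1  -0.02 -0.04]
```

View pics/wrist3.png

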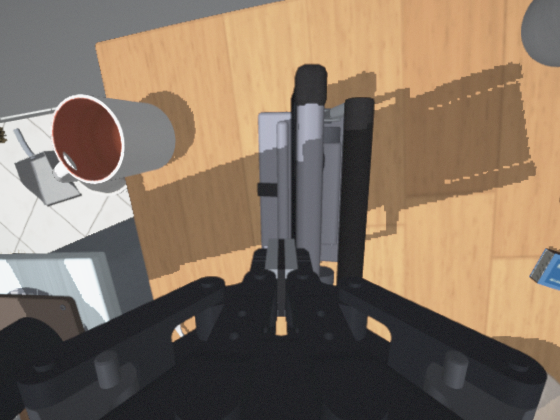

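View pics/scene3.png

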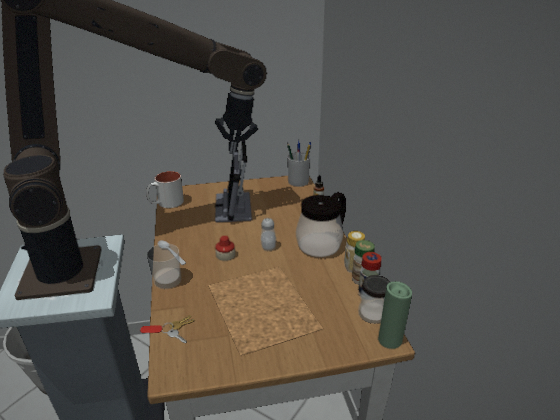

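```bash
python3 -m crank '[[1,0,0.8,0.1,0,0,0],[1,0,0.8,0,0,0,0],[1,0,1,0,2.3,0,0],[1,0,1,0,2.3,0,0],[1,0,0,0,0,0,0]]'; python3 -m crank '[[1,0,1,0.1,2.3,0,0],[1,0,1,0.15,2.3,0,0],[1,0,1,0.2,2.3,0,0],[1,0,0,0,0,0,0]]'
python3 -c "
from plan import *
for th in (.4,.5): print(th,np.round(tcp(th,.2+.4*th)[0],3))
s=get_state();print(s['eef_pos'],s['contact_force'])
for c in ['wrist','scene']:
  r=read_camera(c); cv2.imwrite(f'pics/{c}4.png',r['color'][:,:,::-1])
  if c=='scene': zoomw('s',r,None,0,'pics/scene4z.png',(170,80,350,240),4)
"
```

```text
time: 6.9
eef_pos: [0.5268, 0.2394, 0.1939]
tcp_rot: [0.737, 0.661, -0.094, -0.105]
contact_force: [-0.9, 0.2, 2.6]
opening: -0.003
time: 7.3
eef_pos: [0.5528, 0.2364, 0.1793]
tcp_rot: [0.73, 0.654, -0.134, -0.149]
contact_force: [-1.6, -0.1, 0.9]
opening: 0.001
[ 0.46995693  0.24400455  0.01270767 -0.11        0.20217225]
0.4 [0.542 0.236 0.187]
0.5 [0.55  0.235 0.182]
[0.55275691 0.23636198 0.179299  ] [-1.57668709 -0.07050083  0.89380957]
```

View pics/wrist4.png

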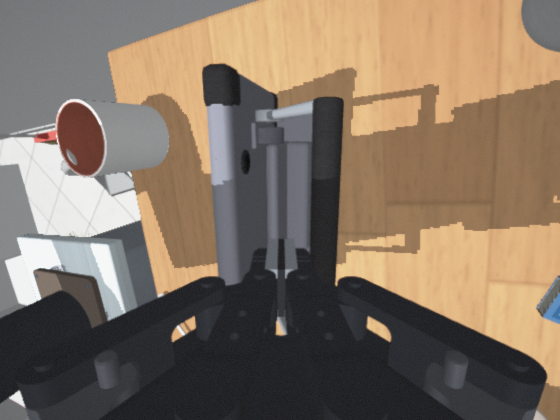

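View pics/scene4z.png

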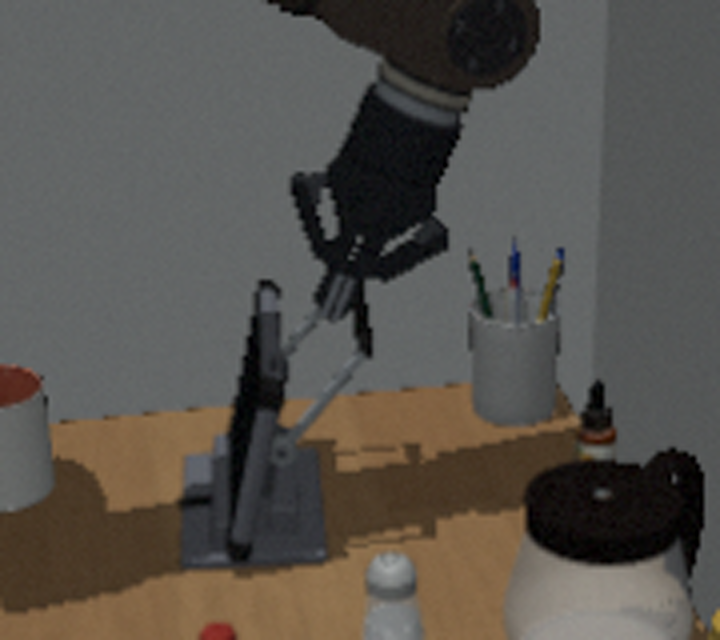

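```bash
python3 -m crank '[[1,0,1,0.25,2.3,0,0],[1,0,1,0.3,2.3,0,0],[1,0,0.9,0.35,2.3,0,0],[1,0,0.9,0.4,2.3,0,0],[1,0,0.9,0.45,2.3,0,0]]'; python3 -m crank '[[1,0,0.8,0.5,2.3,0,0],[1,0,0.8,0.5,2,0,0],[1,0,0.8,0.5,2,0,0],[1,0,0,0,0,0,0]]'
python3 -c "
from plan import *
for th in (.9,1.1,1.3): print(th,np.round(tcp(th,.2+.4*th)[0],3))
s=get_state();print(s['eef_pos'],s['contact_force'])
for c in ['wrist','scene']:
  r=read_camera(c); cv2.imwrite(f'pics/{c}5.png',r['color'][:,:,::-1])
  if c=='scene': zoomw('s',r,None,0,'pics/scene5z.png',(170,80,350,240),4)
"
```

```text
time: 7.9
eef_pos: [0.5855, 0.2334, 0.1439]
tcp_rot: [0.711, 0.638, -0.198, -0.22]
contact_force: [-0.1, 0.1, -0.6]
opening: 0.004
time: 8.3
eef_pos: [0.5948, 0.2318, 0.115]
tcp_rot: [0.698, 0.625, -0.234, -0.26]
contact_force: [-0.4, 0.0, 0.4]
opening: -0.002
[ 0.46995693  0.24400455  0.01270767 -0.11        0.20217225]
0.9 [0.577 0.232 0.153]
1.1 [0.586 0.231 0.136]
1.3 [0.59  0.231 0.117]
[0.59484004 0.23180989 0.11502373] [-0.40703138  0.00454953  0.37361733]
```

View pics/wrist5.png

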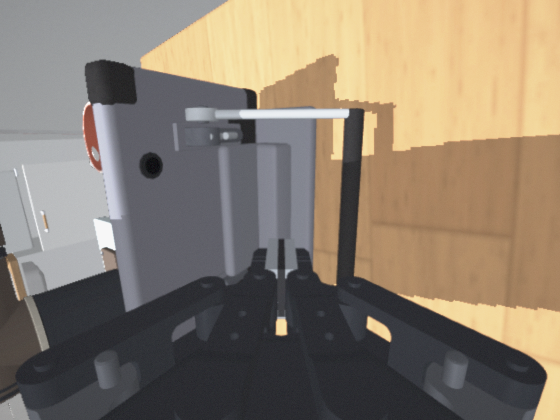

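View pics/scene5z.png

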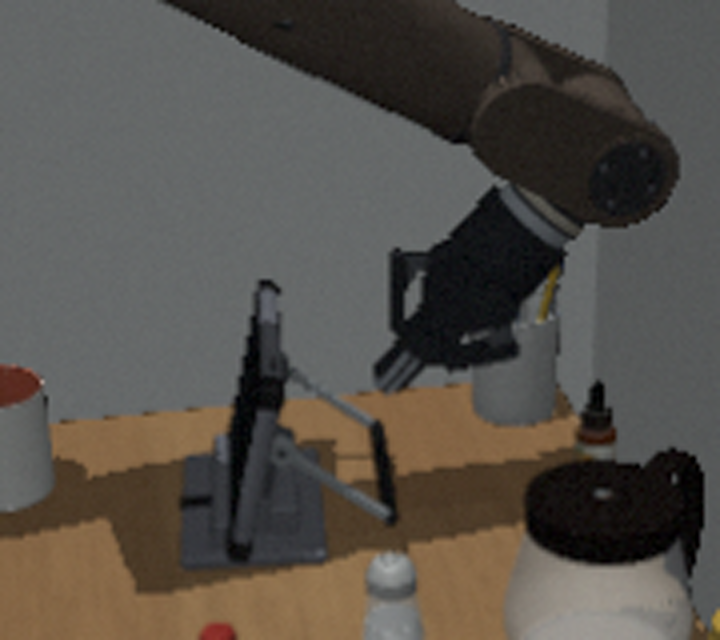

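```bash
python3 -m crank '[[1,0,-2.7,-3,0,0,0],[1,0,-2.7,-3,0,0,0],[1,0,-2.7,-3,0,0,0],[0.3,0,-2.7,-3,0,0,0],[0.1,0,0,0,-7.5,0,0]]'; python3 -m crank '[[0.1,0,0,0,-7.5,0,0],[0.1,0,0,0,-7.5,0,0],[0.1,0,0,0,-6,0,0],[0.1,0,0,0,0,0,0]]'
python3 - <<'E'
from plan import *
goal(Rt.apply([0,0,.145+.06])+t,p[3],.2)
r=read_camera("scene"); zoomw('s',r,p,2.0,'pics/scene6z.png',(170,100,350,240),4)
import pickle
o=read_camera("wrist"); cv2.imwrite('pics/wrist6.png',o['color'][:,:,::-1]); pickle.dump(o,open('w6.pkl','wb')); pickle.dump(r,open('s6.pkl','wb'))
im=o['color'][:,:,::-1].copy(); wire(o,im,p,2.); cv2.imwrite('pics/wrist6w.png',im)
E
```

```text
time: 8.9
eef_pos: [0.5947, 0.2324, 0.2849]
tcp_rot: [0.715, 0.641, -0.186, -0.209]
contact_force: [0.4, 1.2, -0.2]
opening: 0.331
time: 9.3
eef_pos: [0.5907, 0.2333, 0.2818]
tcp_rot: [0.74, 0.665, -0.069, -0.078]
contact_force: [-0.0, -0.0, 0.4]
opening: 0.448
[ 0.46995693  0.24400455  0.01270767 -0.11        0.20217225]
t 9.3 pos [0.5907 0.2333 0.2818] F [-0.  -0.   0.4] op 0.448
shift cm [-0.25 -6.41  8.34] turn deg [-0.55 -0.06  0.19]
```

View pics/scene6z.png

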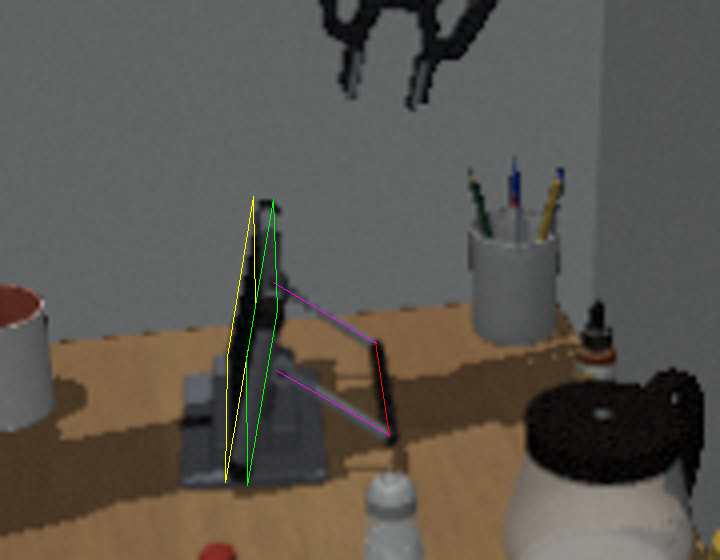

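View pics/wrist6w.png

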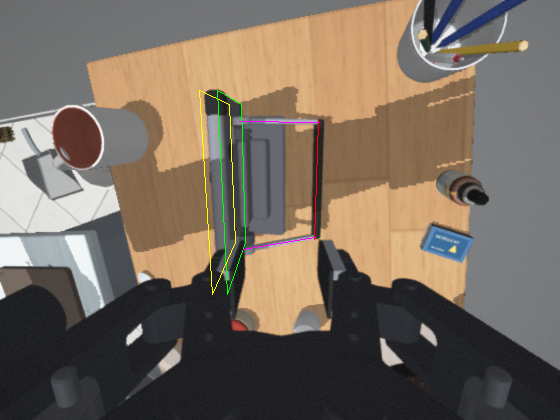

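```bash
python3 -c "
from h import *
import pickle
r=pickle.load(open('w6.pkl','rb'))
zoomw('w',r,None,0,'pics/w6z.png',(190,80,340,260),3.3)
for t in ['tablet_top','leg_bar','tablet_hub','tablet']:
  print(t,[(np.round(o['location'],1),round(o['p'],2)) for o in place_of(t,'wrist')[:1]],[(np.round(o['location'],1),round(o['p'],2)) for o in place_of(t,'scene')[:1]])
"
```

```text
tablet_top [(array([221.4, 204.9]), 0.82)] [(array([236.2, 163.3]), 0.9)]
leg_bar [(array([319.5, 178.5]), 0.88)] [(array([261.4, 192.7]), 0.83)]
tablet_hub [(array([245.2, 190.3]), 0.72)] [(array([240.1, 182.7]), 0.58)]
tablet [(array([236.9, 176.4]), 0.96)] [(array([229.5, 206.2]), 0.88)]
```

View pics/w6z.png

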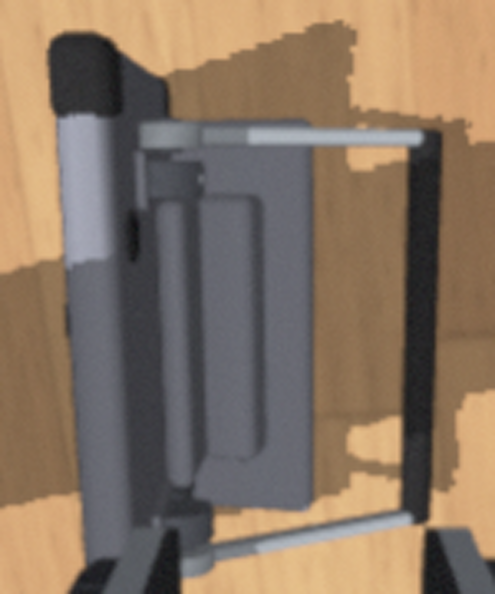

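```bash
python3 - <<'E'
from h import *
import pickle
C={"w":pickle.load(open("w6.pkl","rb")),"s":pickle.load(open("s6.pkl","rb"))}
z=lambda x,y:(190+x/3.3-.35,80+y/3.3-.35)
b=barpt(2,.078);b2=barpt(2,-.078)
obs=[("w",b,z(430,133),1),("w",b2,z(415,520),1),("w",[-.008,.097,.145],z(51,50),.7),("w",[.008,.097,.145],z(118,58),.7),
("w",[-.008,-.05,.145],z(82,450),0),("w",[0,0,.145],(221.4,204.9),0.3),("w",[.017,.068,.085],z(170,138),.7),
("s",b,(264.5,185.8),1),("s",b2,(267.8,210),1),("s",[0,.1,.145],(237.4,150.7),.7),("s",[0,0,.145],(236.2,163.3),.3),("s",[.017,0,.085],(240.1,182.7),.3),("s",[0,0,0],(229.5,206.2),.3)]
def f(p):
    Rt,t=pose(p)
    return np.concatenate([w*(proj(C[c],Rt.apply(P)+t)[0]-uv) for c,P,uv,w in obs]+[[(p[4]-.23)*20,(p[2]-.014)*300]])
s=least_squares(f,[.47,.24,.014,-.11,.23],loss="soft_l1")
print(np.round(s.x,4)); print(np.round(f(s.x)[:-2].reshape(-1,2),1).tolist())
np.save("p1.npy",s.x)
Rt,t=pose(s.x); print("top",Rt.apply([0,0,.145])+t)
zoomw("w",C["w"],s.x,2,"pics/w6y.png",(190,80,340,260),3.3)
zoomw("s",C["s"],s.x,2,"pics/s6y.png",(170,100,350,240),4)
E
```

```text
[ 0.4711  0.2433  0.0115 -0.1049  0.2369]
[[-0.5, 0.1], [0.5, 1.0], [0.5, -0.3], [-0.9, -2.0], [0.0, 0.0], [-0.2, -0.9], [1.0, 4.9], [-0.6, 0.5], [-0.2, 0.2], [-0.1, -0.7], [0.5, -0.2], [-0.1, -0.4], [-0.1, -0.6]]
top [0.50489648 0.23969944 0.15243734]
```

View pics/w6y.png

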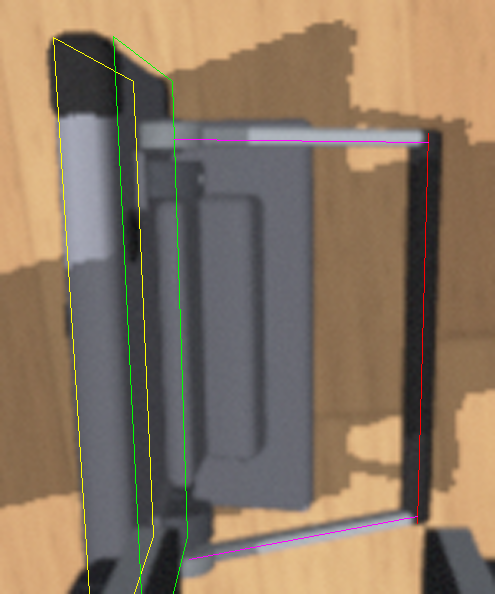

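View pics/s6y.png

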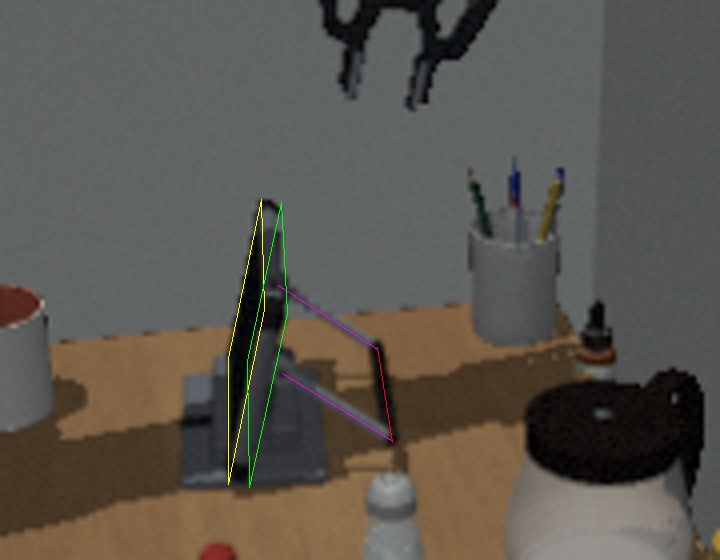

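```bash
python3 - <<'E'
from h import *
p=np.load("p1.npy");Rt,t=pose(p)
goal(Rt.apply([0,0,.145+.06])+t,p[3],p[4])
E
```

```text
t 9.8 pos [0.5927 0.2321 0.2777] F [-0.4 -0.7 -0.1] op 0.455
shift cm [-0.2  -5.79  8.13] turn deg [ 1.21 -0.04 -0.25]
```

```bash
python3 -m crank '[[0.1,-0.1,-3,0,1.2,0,-0.2],[0.1,-0.1,-2.8,2,0,0,0],[0.1,0,0,3,0,0,0],[0.1,0,0,3,0,0,0],[0.1,0,0,0,0,0,0]]'; python3 -m crank '[[0.1,0,0,0,0,0,0]]'
python3 - <<'E'
from h import *
p=np.load("p1.npy");Rt,t=pose(p)
goal(Rt.apply([0,0,.145-.012])+t,p[3],p[4])
r=read_camera("wrist"); im=r['color'][:,:,::-1].copy();cv2.imwrite('pics/wrist7.png',im); wire(r,im,p,2.); cv2.imwrite('pics/wrist7w.png',im)
E
```

```text
time: 10.3
eef_pos: [0.5141, 0.2379, 0.2088]
tcp_rot: [0.738, 0.664, -0.083, -0.09]
contact_force: [-1.1, 0.3, -0.8]
opening: 0.451
time: 10.4
eef_pos: [0.5175, 0.2384, 0.2135]
tcp_rot: [0.738, 0.664, -0.079, -0.088]
contact_force: [0.7, -0.3, 0.6]
opening: 0.447
t 10.4 pos [0.5175 0.2384 0.2135] F [ 0.7 -0.3  0.6] op 0.447
shift cm [-0.    0.2   7.44] turn deg [ 0.02 -0.03 -0.03]
```

View pics/wrist7w.png

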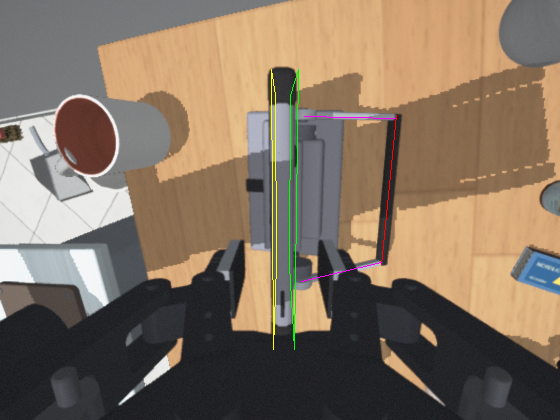

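```bash
python3 -m crank '[[0.1,0,0.1,2.5,0,0,0],[0.1,0,0,2.5,0,0,0],[0.1,0,0,1.6,0,0,0],[0.1,0,0,0.8,0,0,0],[0.1,0,0,0,0,0,0]]'; python3 -m crank '[[0.1,0,0,0,0,0,0]]'
python3 - <<'E'
from h import *
p=np.load("p1.npy");Rt,t=pose(p)
goal(Rt.apply([0,0,.145-.012])+t,p[3],p[4])
r=read_camera("wrist"); im=r['color'][:,:,::-1].copy(); wire(r,im,p,2.); cv2.imwrite('pics/wrist8w.png',im)
E
```

```text
time: 10.95
eef_pos: [0.5012, 0.2402, 0.1411]
tcp_rot: [0.738, 0.664, -0.079, -0.088]
contact_force: [-0.6, 0.3, -0.1]
opening: 0.45
time: 11.05
eef_pos: [0.5022, 0.2404, 0.1426]
tcp_rot: [0.738, 0.664, -0.077, -0.087]
contact_force: [-0.3, 0.0, -0.2]
opening: 0.456
t 11.05 pos [0.5022 0.2404 0.1426] F [-0.3  0.  -0.2] op 0.456
shift cm [-0.04  0.03  0.18] turn deg [ 0.19 -0.09 -0.01]
```

View pics/wrist8w.png

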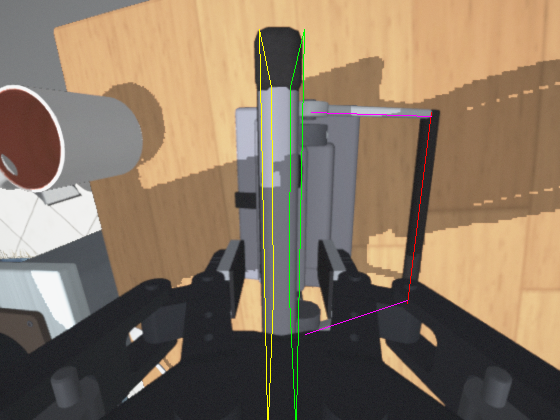

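```bash
python3 -m crank '[[0.3,0,0,0.2,0,0,0],[0.4,0,0,0,0,0,0],[0.5,0,0,0,0,0,0],[0.54,0,0,0,0,0,0],[0.58,0,0,0,0,0,0]]' 20; python3 -m crank '[[0.60,0,0,0,0,0,0],[0.62,0,0,0,0,0,0],[0.64,0,0,0,0,0,0],[0.66,0,0,0,0,0,0],[0.7,0,0,0,0,0,0]]'
```

```text
time: 11.6
eef_pos: [0.5007, 0.2403, 0.1394]
tcp_rot: [0.738, 0.664, -0.078, -0.088]
contact_force: [0.4, -0.3, -0.2]
opening: 0.209
time: 12.1
eef_pos: [0.5005, 0.2403, 0.1394]
tcp_rot: [0.738, 0.664, -0.079, -0.088]
contact_force: [-0.9, 0.2, 1.3]
opening: 0.183
```

```bash
python3 -m crank '[[0.75,0,0,-0.3,0,0,0],[0.75,0,0,-0.5,0,0,0],[0.75,0,0,-0.5,0,0,0],[0.75,0,0,-0.7,0,0,0],[0.75,0,0,0,0,0,0]]';python3 - <<'E'
from h import *
import pickle
p=np.load("p1.npy");s=get_state()
print(s["eef_pos"],s["contact_force"],s["opening"],s["wrist_torque"])
d=s["eef_pos"]-np.array([.5005,.2403,.1394]);p[:3]+=d
r=read_camera("wrist"); im=r['color'][:,:,::-1].copy(); wire(r,im,p,2.); cv2.imwrite('pics/wrist9w.png',im)
r=read_camera("scene"); zoomw('s',r,p,2,'pics/scene9w.png',(170,100,350,240),4)
E
```

```text
time: 12.6
eef_pos: [0.5055, 0.2398, 0.16]
tcp_rot: [0.738, 0.664, -0.078, -0.088]
contact_force: [-1.2, -0.5, -4.2]
opening: 0.184
[0.50548322 0.23976577 0.15996735] [-1.20281407 -0.52106833 -4.20950093] 0.1842489667162949 [-0.03167326  0.10998288  0.03493714]
```

View pics/wrist9w.png

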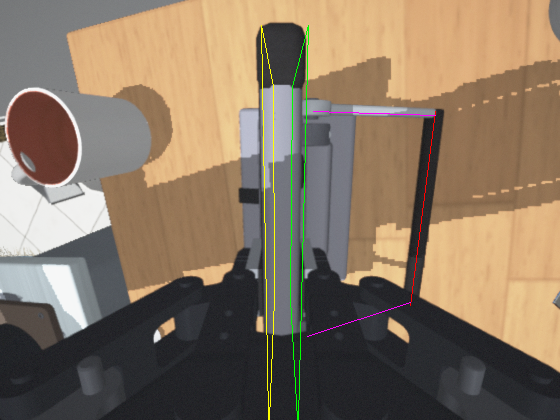

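View pics/scene9w.png

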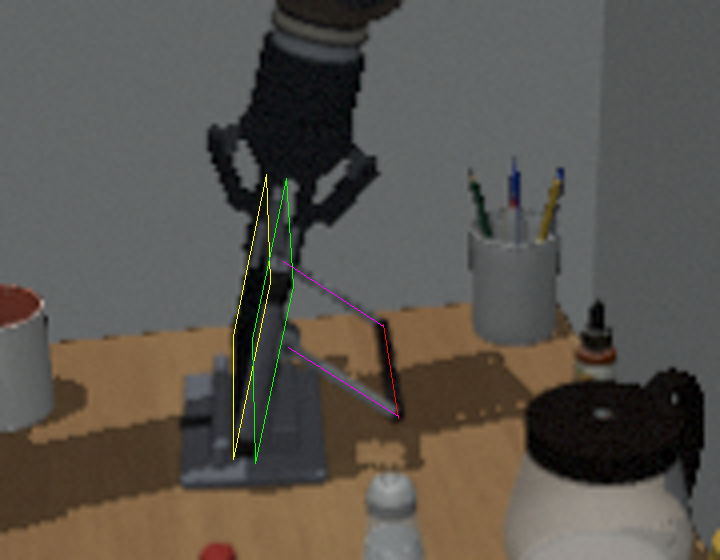

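```bash
python3 -m crank '[[0.75,0,0,-1,0,0,0],[0.75,0,0,-1.5,0,0,0],[0.75,0,0,-1.5,0,0,0],[0.75,0,0,-1.5,0,0,0],[0.75,0,0,-1.5,0,0,0]]';python3 -m crank '[[0.75,0,0,-1.5,0,0,0],[0.75,0,0,-1.5,0,0,0],[0.75,0,0,-1.5,0,0,0],[0.75,0,0,-1.5,0,0,0],[0.75,0,0,-1.5,0,0,0]]'
python3 - <<'E'
from h import *
goal([.5,-.2,.33],.203,.3)
q=R.from_quat(get_state()["tcp_rot"]).as_matrix(); print(np.round(q,3)); print(get_state()["qpos"])
E
```

```text
time: 13.2
eef_pos: [0.5225, 0.238, 0.229]
tcp_rot: [0.738, 0.664, -0.077, -0.087]
contact_force: [0.3, 0.6, -5.1]
opening: 0.184
time: 13.7
eef_pos: [0.5392, 0.236, 0.3009]
tcp_rot: [0.738, 0.664, -0.078, -0.088]
contact_force: [0.5, 0.5, -4.5]
opening: 0.188
t 13.7 pos [0.5392 0.236  0.3009] F [ 0.5  0.5 -4.5] op 0.188
shift cm [-4.377e+01 -2.000e-02 -3.020e+00] turn deg [  3.66  -4.72 -17.03]
[[ 0.105  0.967 -0.232]
 [ 0.994 -0.102  0.025]
 [ 0.001 -0.234 -0.972]]
[0.21086617 0.17080255 1.62901726 0.07339144 1.56595501 0.30758698]
```

```bash
python3 -m crank '[[0.75,-1.5,0,-0.4,0,0,0],[0.75,-2.5,0,-0.4,0,0,0],[0.75,-3,0,-0.4,0,0,0],[0.75,-3,0,-0.4,0,0,0],[0.75,-3,0,0,0,0,0]]';python3 -m crank '[[0.75,-3,0,0,0,0,0],[0.75,-3,0,0,0,0,0],[0.75,-3,0,0,0,0,0],[0.75,-3,0,0,0,0,0],[0.75,-3,0,0,0,0,0]]';python3 -m crank '[[0.75,-3,0,0,0,0,0],[0.75,-3,0,0,0,0,0],[0.75,-3,0,0,0,0,0],[0.75,-3,0,0,0,0,0],[0.75,-3,0,0,0,0,0]]';python3 -m crank '[[0.75,-2,0,0,0,0,0],[0.75,0,0,0,0,0,-4],[0.75,0,0,0,0,0,-5],[0.75,0,0,0,0,0,-5],[0.75,0,0,0,0,0,-3]]'
cat > fin.py <<'E'
from h import *
p1=np.load("p1.npy"); R1,t1=pose(p1)
# tool at grasp
T1=np.array([.5005,.2403,.1394]); Q1=R.from_quat(np.array([.738,.664,-.079,-.088])/np.linalg.norm([.738,.664,-.079,-.088]))
off=Q1.inv().apply(t1-T1); rel=Q1.inv()*R1   # tablet in tool
def now():
    s=get_state(); q=R.from_quat(s["tcp_rot"]); Rn=q*rel; t=q.apply(off)+s["eef_pos"]
    e=Rn.as_euler("ZYX"); return [*t,e[0],e[1]],e[2]
def togoal(pt):
    Rg,tg=pose(pt); G=Rg*rel.inv(); P=tg-G.apply(off)
    s=get_state(); q=R.from_quat(s["tcp_rot"])
    print("t",s["time"],"tcp",np.round(s["eef_pos"],4),"goal",np.round(P,4),"F",np.round(s["contact_force"],1),"op",round(s["opening"],3))
    print("shift",np.round(q.inv().apply(P-s["eef_pos"])*100,2),"turn",np.round(np.degrees((q.inv()*G).as_rotvec()),2))
    print("tablet now",np.round(now()[0],4),round(now()[1],4))
M=np.array([.494,-.222]);my=.203
def target(h=0): return [M[0]-.058*np.cos(my),M[1]-.058*np.sin(my),.0067+h,my,.35]
E
python3 -c "
from fin import *
togoal(target(.08))"
```

```text
time: 14.2
eef_pos: [0.5286, 0.1044, 0.3156]
tcp_rot: [0.738, 0.664, -0.078, -0.087]
contact_force: [1.0, 0.3, -4.5]
opening: 0.183
time: 14.7
eef_pos: [0.5122, -0.0447, 0.3148]
tcp_rot: [0.738, 0.664, -0.079, -0.088]
contact_force: [0.6, 0.5, -4.5]
opening: 0.181
time: 15.2
eef_pos: [0.4963, -0.1936, 0.3147]
tcp_rot: [0.738, 0.664, -0.078, -0.088]
contact_force: [1.2, 0.1, -4.0]
opening: 0.184
time: 15.7
eef_pos: [0.4944, -0.2124, 0.3145]
tcp_rot: [0.631, 0.767, -0.064, -0.099]
contact_force: [-0.0, 0.1, -4.1]
opening: 0.185
t 15.7 tcp [ 0.4944 -0.2124  0.3145] goal [ 0.4801 -0.2247  0.2105] F [-0.   0.1 -4.1] op 0.185
shift [-1.68  0.73 10.42] turn [ 7.13 -4.16  0.21]
tablet now [ 0.465  -0.2089  0.1866  0.202   0.2256] 0.0723
```

```bash
python3 -m crank '[[0.75,0,0,0,3.6,-2.1,0.1],[0.75,0,0,0,3.5,-2.1,0.1],[0.75,-1.7,0.7,2,0,0,0],[0.75,0,0,2.5,0,0,0],[0.75,0,0,0,0,0,0]]';python3 -m crank '[[0.75,0,0,0,0,0,0]]'
python3 - <<'E'
from fin import *
togoal(target(.03))
n=now()[0]
import pickle
D={}
for c in ["wrist","scene","top"]:
    r=read_camera(c); D[c]=r
    im=r['color'][:,:,::-1].copy(); wire(r,im,n,2.)
    # mat
    Rm=R.from_euler("z",my); cs=Rm.apply(np.array([[-.095,-.12,.004],[.095,-.12,.004],[.095,.12,.004],[-.095,.12,.004]]))+[*M,0]
    cv2.polylines(im,[np.round(proj(r,cs)).astype(int)],True,(255,255,0),1)
    cv2.imwrite(f'pics/{c}10.png',im)
pickle.dump(D,open("d10.pkl","wb"))
E
```

```text
time: 16.2
eef_pos: [0.4873, -0.2297, 0.2659]
tcp_rot: [0.623, 0.762, -0.135, -0.114]
contact_force: [-1.1, 1.2, -5.2]
opening: 0.185
time: 16.3
eef_pos: [0.4895, -0.2305, 0.27]
tcp_rot: [0.623, 0.762, -0.135, -0.11]
contact_force: [-0.2, -0.4, -4.5]
opening: 0.185
t 16.3 tcp [ 0.4895 -0.2305  0.27  ] goal [ 0.4801 -0.2247  0.1605] F [-0.2 -0.4 -4.5] op 0.185
shift [ 0.75  3.   10.57] turn [ 0.01 -0.01 -0.14]
tablet now [ 0.4466 -0.2394  0.1463  0.2004  0.3498] -0.0008
```

View pics/wrist10.png

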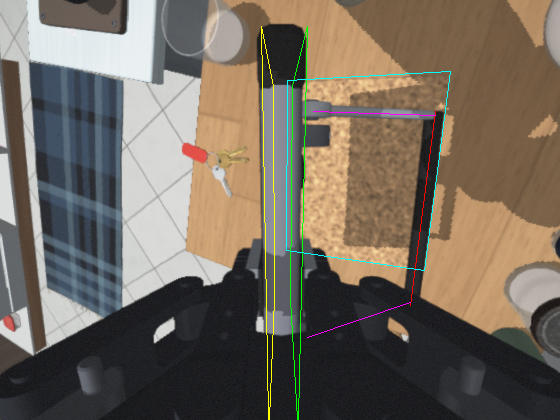

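View pics/scene10.png

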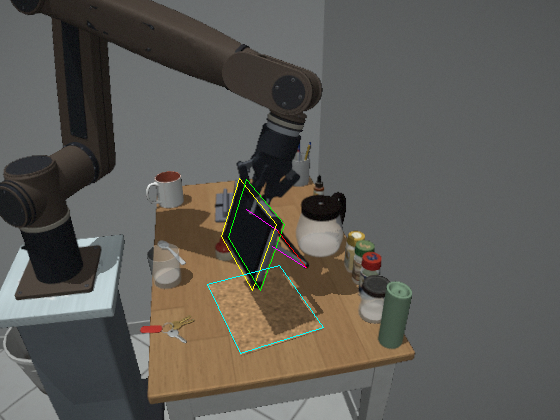

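View pics/top10.png

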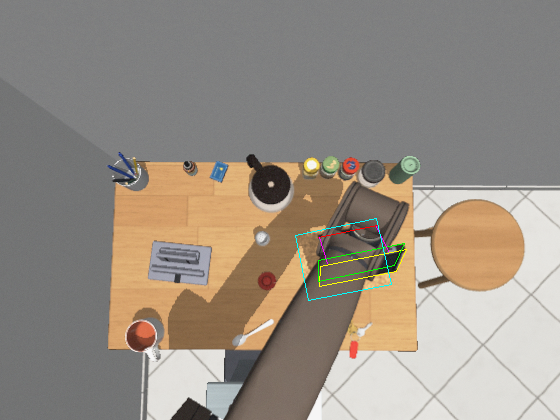

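```bash
python3 - <<'E'
from fin import *
import pickle
D=pickle.load(open("d10.pkl","rb"))
a=D["scene"]["color"][:,:,::-1]; b=cv2.imread("pics/scene10.png")
f=lambda i:cv2.resize(i[165:355,200:330],None,fx=3.1,fy=3.1,interpolation=cv2.INTER_CUBIC)
cv2.imwrite("pics/s10z.png",np.hstack([f(a),f(b)]))
E
```

```text
(no output)
```

View pics/s10z.png

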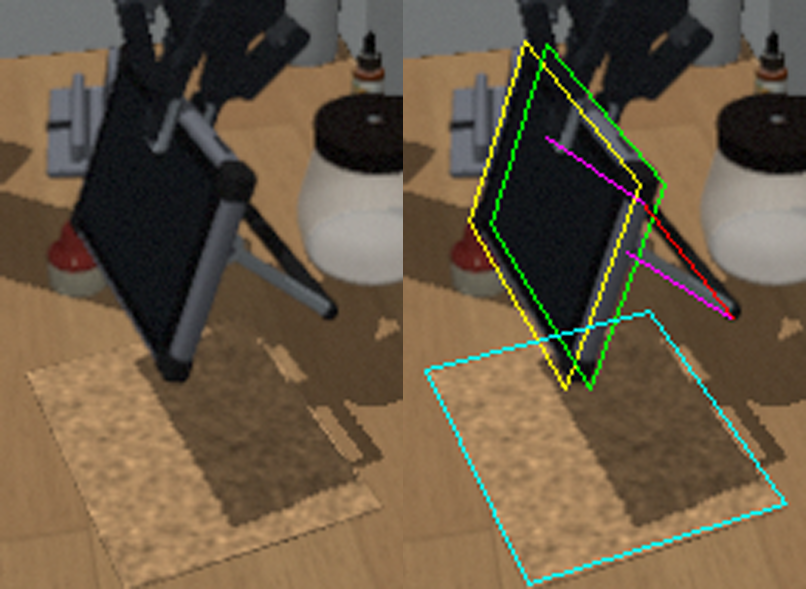

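```bash
python3 - <<'E'
from fin import *
import pickle
D=pickle.load(open("d10.pkl","rb"))
w=D["wrist"]; zoomw('w',w,None,0,'pics/w10z.png',(240,15,460,195),3.5)
for t in ['tablet_top','leg_bar','tablet_hub','tablet']:
  print(t,[[(np.round(o['location'],1),round(o['p'],2)) for o in place_of(t,c)[:1]] for c in ("scene","wrist")])
n=now()[0]; Rn,tn=pose(n)
for nm,P in dict(tablet_top=[0,0,.145],leg_bar=barpt(2),tablet_hub=[.017,0,.085],tablet=[0,0,0]).items(): print(nm,np.round(proj(D["scene"],Rn.apply(P)+tn),1),np.round(proj(D["wrist"],Rn.apply(P)+tn),1))
E
```

```text
tablet_top [[(array([258.8, 199.1]), 0.72)], [(array([282.7, 286.3]), 0.64)]]
leg_bar [[(array([289.9, 245.7]), 0.58)], [(array([418.5, 218. ]), 0.61)]]
tablet_hub [[(array([261.2, 226.3]), 0.6)], []]
tablet [[], [(array([279.2, 201.3]), 0.68)]]
tablet_top [[260.  198.9]] [[284.7 288.1]]
leg_bar [[290.5 246.8]] [[423.4 217.2]]
tablet_hub [[258.7 226.3]] [[310.8 237.1]]
tablet [[239.4 261.1]] [[283.  203.1]]
```

View pics/w10z.png

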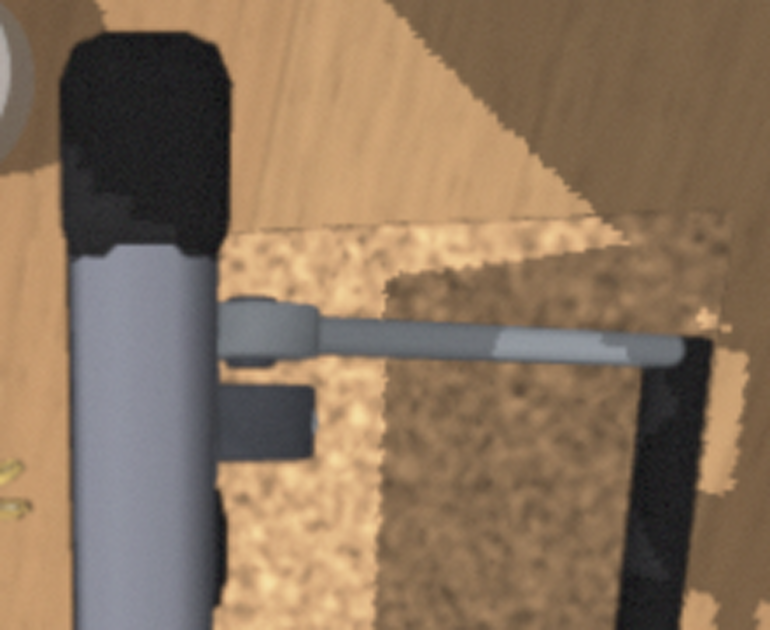

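```bash
python3 - <<'E'
from fin import *
import pickle
print("off",off*100,"rel err deg", np.degrees((gR(0,0).inv().inv()*rel).as_rotvec()))
# free 6dof fit of tablet in hand using scene + wrist hand-picked points
D=pickle.load(open("d10.pkl","rb"))
s=get_state(); q=R.from_quat(s["tcp_rot"]); T=s["eef_pos"]
rel0=gR(0,0).inv()
S=lambda x,y:(200+x/3.1-.3,165+y/3.1-.3); W=lambda x,y:(240+x/3.5-.35,15+y/3.5-.35)
b=barpt(2,.075);b2=barpt(2,-.078)
obs=[("scene",b2,S(329,309),1),("wrist",b,W(676,350),1),
("wrist",[-.008,.085,.145],(240+65/3.5,999),1),("wrist",[.008,.085,.145],(240+226/3.5,999),1),
("wrist",[0,.1,.142],(999,15+33/3.5),1),
("scene",[-.008,-.1,0],S(163,380),.5),("scene",[.008,-.1,0],S(188,378),.5),("scene",[-.008,.1,0],S(74,220),.5),
("scene",[-.008,-.1,.145],S(222,172),.5),("scene",[.008,-.1,.145],S(252,168),.5),
("scene",[0,0,.145],(258.8,199.1),.3),("scene",[.017,0,.085],(261.2,226.3),.3),("scene",barpt(2),(289.9,245.7),.3)]
def tabl(v): return q*(R.from_rotvec(v[3:])*rel0), q.apply(v[:3])+T
def f(v):
    Rn,t=tabl(v); o=[]
    for c,P,uv,w in obs:
        e=w*(proj(D[c],Rn.apply(P)+t)[0]-uv); e[np.array(uv)==999]=0; o.append(e)
    return np.concatenate(o)
r=least_squares(f,[*off,0,0,0],loss="soft_l1")
print("v",np.round(r.x,4)); print(np.round(f(r.x).reshape(-1,2),1).tolist())
Rn,t=tabl(r.x); print(np.round(t,4),np.round(Rn.as_euler("ZYX"),3))
E
```

```text
off [-0.01879033  0.12788813 13.12855372] rel err deg [-0.0225371  -0.01198515  0.02982415]
v [-0.0012 -0.0015  0.1284  0.0128 -0.0121 -0.0066]
[[0.3, 1.5], [0.3, 0.6], [-0.3, 0.0], [-0.0, 0.0], [0.0, -0.5], [0.2, 0.5], [-0.1, 1.0], [-1.5, 0.1], [2.7, 0.4], [1.8, 1.5], [0.3, -0.5], [-0.9, -0.4], [-0.0, 0.1]]
[ 0.4462 -0.2408  0.1504] [ 0.207  0.361 -0.012]
```

```bash
cat >> fin.py <<'E'
off=np.array([-.0007,0,.130]); rel=gR(0,0).inv()
E
python3 -c "
from fin import *
togoal(target(.02))"
```

```text
t 16.85 tcp [ 0.4902 -0.2303  0.2705] goal [ 0.4807 -0.224   0.1488] F [ 0.  -0.5 -4.4] op 0.181
shift [ 0.83  3.4  11.71] turn [ 0.08  0.09 -0.14]
tablet now [ 0.4469 -0.2401  0.1483  0.2003  0.3486] -0.0025
```

```bash
python3 -m crank '[[0.75,0.4,1,2.5,0.1,0.1,-0.1],[0.75,0.4,1.2,2.5,0,0,0],[0.75,0,1.2,2.5,0,0,0],[0.75,0,0,2.5,0,0,0],[0.75,0,0,1.4,0,0,0]]';python3 -m crank '[[0.75,0,0,0,0,0,0],[0.75,0,0,0,0,0,0]]'
python3 -c "
from fin import *
togoal(target(.0))"
```

```text
time: 17.35
eef_pos: [0.4802, -0.2233, 0.1492]
tcp_rot: [0.622, 0.763, -0.135, -0.112]
contact_force: [0.3, 0.4, -5.1]
opening: 0.187
time: 17.55
eef_pos: [0.482, -0.2244, 0.1525]
tcp_rot: [0.623, 0.763, -0.135, -0.11]
contact_force: [0.0, 0.0, -4.5]
opening: 0.185
t 17.55 tcp [ 0.482  -0.2244  0.1525] goal [ 0.4807 -0.224   0.1288] F [ 0.   0.  -4.5] op 0.185
shift [0.07 0.7  2.27] turn [ 0.02  0.03 -0.08]
tablet now [ 0.4386 -0.2342  0.0304  0.2015  0.3496] -0.001
```

```bash
python3 -m crank '[[0.75,0.07,0.2,0.5,0,0,0],[0.75,0,0.17,0.47,0,0,0],[0.75,0,0.1,0.28,0,0,0],[0.75,0,0,0,0,0,0],[0.75,0,0,0,0,0,0]]'
python3 - <<'E'
from fin import *
togoal(target(.0))
n=now()[0]
import pickle
D={}
for c in ["scene","wrist"]:
    r=read_camera(c); D[c]=r
    im=r['color'][:,:,::-1].copy(); wire(r,im,n,2.)
    Rm=R.from_euler("z",my); cs=Rm.apply(np.array([[-.095,-.12,.004],[.095,-.12,.004],[.095,.12,.004],[-.095,.12,.004]]))+[*M,0]
    cv2.polylines(im,[np.round(proj(r,cs)).astype(int)],True,(255,255,0),1)
    f=lambda i:cv2.resize(i[210:360,190:330],None,fx=2.85,fy=2.85,interpolation=cv2.INTER_CUBIC)
    cv2.imwrite(f'pics/{c}11.png',np.hstack([f(r['color'][:,:,::-1]),f(im)]) if c=="scene" else im)
E
```

```text
time: 18.05
eef_pos: [0.4815, -0.2233, 0.1383]
tcp_rot: [0.622, 0.763, -0.135, -0.11]
contact_force: [-0.2, -0.3, -4.7]
opening: 0.185
t 18.05 tcp [ 0.4815 -0.2233  0.1383] goal [ 0.4807 -0.224   0.1288] F [-0.2 -0.3 -4.7] op 0.185
shift [-0.06  0.24  0.92] turn [-0.04 -0.02 -0.04]
tablet now [ 0.4379 -0.2329  0.0162  0.2022  0.3506] 0.0001
```

View pics/scene11.png

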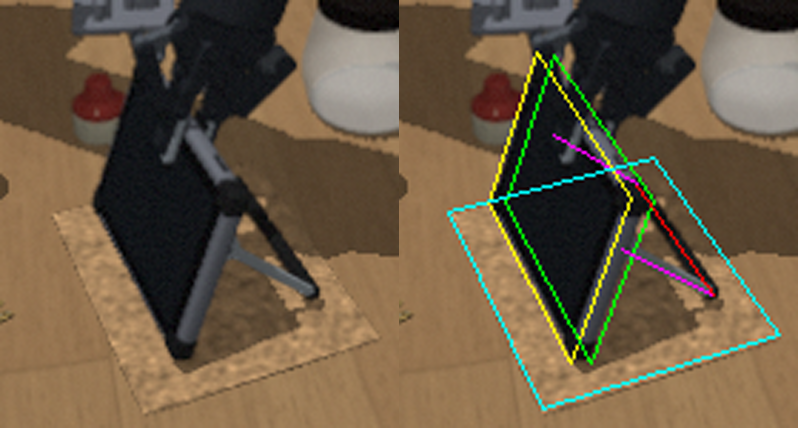

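View pics/wrist11.png

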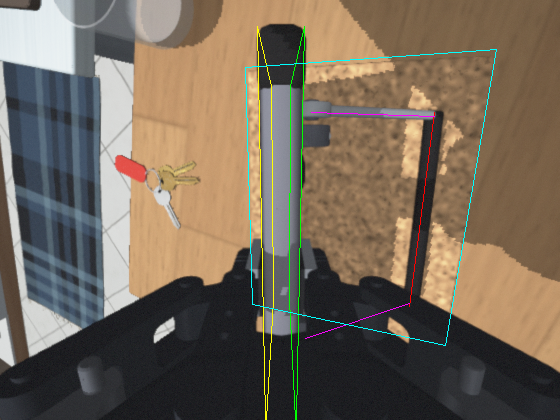

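```bash
python3 -m crank '[[0.75,-0.06,0.05,0.19,0,0,0],[0.75,0,0.05,0.19,0,0,0],[0.75,0,0.05,0.19,0,0,0],[0.75,0,0,0,0,0,0]]'; python3 -m crank '[[0.75,0,0.03,0.09,0,0,0],[0.75,0,0,0,0,0,0]]'; python3 -m crank '[[0.75,0,0.03,0.09,0,0,0],[0.75,0,0,0,0,0,0]]'
```

```text
time: 18.55
eef_pos: [0.4808, -0.2239, 0.1319]
tcp_rot: [0.622, 0.763, -0.135, -0.111]
contact_force: [0.1, -0.3, -4.6]
opening: 0.184
time: 18.75
eef_pos: [0.481, -0.224, 0.1313]
tcp_rot: [0.622, 0.763, -0.135, -0.11]
contact_force: [-0.4, 0.9, -4.2]
opening: 0.185
time: 18.95
eef_pos: [0.481, -0.224, 0.1304]
tcp_rot: [0.622, 0.763, -0.135, -0.11]
contact_force: [0.2, -0.0, -5.5]
opening: 0.183
```

```bash
python3 -m crank '[[0.75,0,0.03,0.09,0,0,0],[0.75,0,0,0,0,0,0]]'; python3 -m crank '[[0.75,0,0.03,0.09,0,0,0],[0.75,0,0,0,0,0,0]]'; python3 -m crank '[[0.75,0,0.03,0.09,0,0,0],[0.75,0,0,0,0,0,0]]'
```

```text
time: 19.15
eef_pos: [0.481, -0.224, 0.1295]
tcp_rot: [0.623, 0.763, -0.135, -0.11]
contact_force: [-0.4, 0.5, -4.6]
opening: 0.183
time: 19.35
eef_pos: [0.4811, -0.2243, 0.1292]
tcp_rot: [0.622, 0.763, -0.135, -0.11]
contact_force: [-0.8, -0.1, -2.0]
opening: 0.182
time: 19.55
eef_pos: [0.4812, -0.2248, 0.1288]
tcp_rot: [0.622, 0.763, -0.136, -0.11]
contact_force: [-2.4, -1.7, 1.4]
opening: 0.183
```

```bash
python3 - <<'E'
from fin import *
togoal(target(.0))
s=get_state(); print(s["wrist_torque"],s["contact_force"])
r=read_camera("scene"); 
cv2.imwrite('pics/s12.png',cv2.resize(np.ascontiguousarray(r['color'][200:340,190:340,::-1]),None,fx=4,fy=4,interpolation=cv2.INTER_CUBIC))
r=read_camera("wrist"); cv2.imwrite('pics/w12.png',r['color'][:,:,::-1])
E
```

```text
t 19.55 tcp [ 0.4812 -0.2248  0.1288] goal [ 0.4807 -0.224   0.1288] F [-2.4 -1.7  1.4] op 0.183
shift [ 0.08 -0.03  0.  ] turn [-0.05  0.07 -0.06]
tablet now [ 0.4376 -0.2346  0.0067  0.2018  0.3508] -0.0015
[0.00418558 0.14060993 0.14668465] [-2.37567838 -1.73911127  1.36693826]
```

View pics/s12.png

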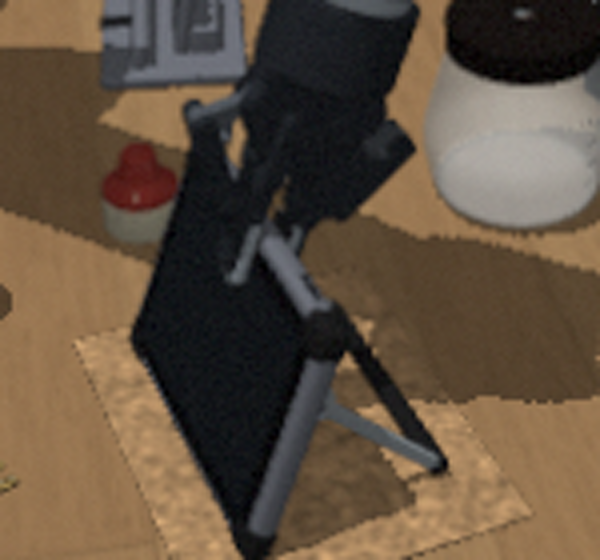

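View pics/w12.png

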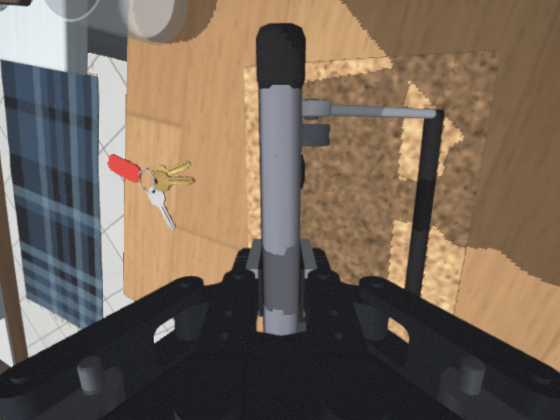

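```bash
python3 -m crank '[[0.75,0,0.03,0.09,0,0,0],[0.75,0,0,0,0,0,0],[0.75,0,0,0,0,0,0]]'; python3 - <<'E'
from fin import *
togoal(target(.0))
s=get_state(); print(s["wrist_torque"],s["contact_force"])
E
```

```text
time: 19.95
eef_pos: [0.4812, -0.2254, 0.1283]
tcp_rot: [0.622, 0.763, -0.136, -0.109]
contact_force: [-2.0, -3.2, 5.2]
opening: 0.188
t 19.95 tcp [ 0.4812 -0.2254  0.1283] goal [ 0.4807 -0.224   0.1288] F [-2.  -3.2  5.2] op 0.188
shift [ 0.14 -0.04 -0.04] turn [-0.06  0.15 -0.07]
tablet now [ 0.4376 -0.2354  0.0062  0.2017  0.351 ] -0.0031
[-0.26437293  0.47231171  0.24442558] [-2.03691371 -3.19375419  5.2472294 ]
```

```bash
cat > rd.py <<'E'
from fin import *
s=get_state(); q=R.from_quat(s["tcp_rot"]).as_matrix()
A=np.column_stack([q[:,1]-q[:,1]*0,q[:,0],[0,0,1]])
h=np.array([np.cos(my),np.sin(my),0]);l=np.array([-np.sin(my),np.cos(my),0]);u=np.array([0,0,1])
B=np.array([h,l,u])
n,ro=now()
print("t",s["time"],"F(h,l,u)",np.round(B@s["contact_force"],2),"M",np.round(B@s["wrist_torque"],3),"tcp",np.round(s["eef_pos"],4),"yaw/lean/roll",np.round([n[3],n[4],ro],4),"org",np.round(n[:3],4),"q",np.round(s["qpos"],4))
E
python3 rd.py
python3 -m crank '[[0.75,0,-0.14,-0.38,0,0,0],[0.75,0,0,0,0,0,0],[0.75,0,0,0,0,0,0]]'>/dev/null; python3 rd.py; python3 -m crank '[[0.75,0,0,0,0,0,0]]'>/dev/null; python3 rd.py
```

```text
t 19.95 F(h,l,u) [-2.64 -2.72  5.25] M [-0.164  0.516  0.244] tcp [ 0.4812 -0.2254  0.1283] yaw/lean/roll [ 0.2017  0.351  -0.0031] org [ 0.4376 -0.2354  0.0062] q [-0.5269  0.2613  1.87   -0.2435  1.2831 -0.6276]
t 20.25 F(h,l,u) [ 0.54  0.09 -5.47] M [-0.041 -0.438 -0.013] tcp [ 0.4805 -0.2231  0.1294] yaw/lean/roll [0.2026 0.3509 0.0021] org [ 0.4368 -0.2326  0.0074] q [-0.5257  0.258   1.8718 -0.239   1.2877 -0.6289]
t 20.35 F(h,l,u) [ 0.58  0.29 -4.49] M [-0.023 -0.454 -0.033] tcp [ 0.4805 -0.2233  0.1296] yaw/lean/roll [0.2027 0.3513 0.0017] org [ 0.4368 -0.2328  0.0076] q [-0.5258  0.258   1.8714 -0.2395  1.2881 -0.629 ]
```

```bash
python3 -m crank '[[0.75,0,-0.1,-0.28,0,0,0],[0.75,0,0,0,-0.6,0.7,0],[0.75,0,0,0,0,0,0],[0.75,0,0,0,0,0,0]]'>/dev/null; python3 rd.py
python3 - <<'E'
from fin import *
rel=R.from_rotvec([.0128,-.0121,0])*gR(0,0).inv()
import fin; fin.rel=rel; fin.off=np.array([-.0010,-.0015,.129]); togoal(target(0))
E
```

```text
t 20.75 F(h,l,u) [ 0.33  0.18 -4.16] M [-0.056 -0.448  0.05 ] tcp [ 0.4809 -0.2242  0.1338] yaw/lean/roll [0.2016 0.3399 0.0122] org [ 0.4383 -0.232   0.0112] q [-0.5327  0.2511  1.8693 -0.2248  1.2927 -0.6406]
t 20.75 tcp [ 0.4809 -0.2242  0.1338] goal [ 0.4805 -0.2254  0.1279] F [ 0.3  0.2 -4.2] op 0.183
shift [-0.12  0.13  0.57] turn [-0.15 -0.03 -0.07]
tablet now [ 0.4373 -0.2325  0.0127  0.2017  0.3527] 0.0001
```

```bash
python3 -m crank '[[0.75,-0.1,0.1,0.28,0,0,0],[0.75,0,0.03,0.09,0,0,0],[0.75,0,0,0,0,0,0]]'>/dev/null; python3 rd.py
for i in 1 2; do python3 -m crank '[[0.75,0,0.03,0.09,0,0,0],[0.75,0,0,0,0,0,0],[0.75,0,0,0,0,0,0]]'>/dev/null; python3 rd.py; done
```

```text
t 21.05 F(h,l,u) [-0.24  0.27 -5.58] M [-0.044 -0.468 -0.025] tcp [ 0.4809 -0.2249  0.1294] yaw/lean/roll [0.2022 0.3407 0.0128] org [ 0.4381 -0.2327  0.0068] q [-0.5337  0.2579  1.8703 -0.2257  1.2859 -0.6401]
t 21.35 F(h,l,u) [ 0.1   0.15 -2.79] M [ 0.028 -0.276 -0.082] tcp [ 0.4811 -0.2249  0.129 ] yaw/lean/roll [0.2019 0.3402 0.0123] org [ 0.4384 -0.2327  0.0065] q [-0.5335  0.2585  1.8702 -0.2257  1.2848 -0.6397]
t 21.65 F(h,l,u) [0.58 3.63 2.28] M [ 0.461  0.041 -0.303] tcp [ 0.4813 -0.2247  0.1287] yaw/lean/roll [0.2017 0.3401 0.0125] org [ 0.4386 -0.2325  0.0061] q [-0.5332  0.2591  1.8702 -0.2254  1.2844 -0.6392]
```

```bash
python3 -m crank '[[0.75,0,-0.07,-0.19,0,0,0],[0.75,0,0,0,0.25,-0.35,0],[0.75,0,0,0,0,0,0],[0.75,0,0,0,0,0,0]]'>/dev/null; python3 rd.py
for i in 1 2; do python3 -m crank '[[0.75,0,0.03,0.09,0,0,0],[0.75,0,0,0,0,0,0],[0.75,0,0,0,0,0,0]]'>/dev/null; python3 rd.py; done
```

```text
t 22.05 F(h,l,u) [ 0.56 -0.97 -5.  ] M [-0.025 -0.463 -0.023] tcp [ 0.4808 -0.225   0.1293] yaw/lean/roll [0.2024 0.3449 0.0065] org [ 0.4377 -0.2337  0.0069] q [-0.5309  0.2584  1.8706 -0.2329  1.2852 -0.6356]
t 22.35 F(h,l,u) [ 0.48 -0.5  -4.46] M [-0.051 -0.495 -0.023] tcp [ 0.481  -0.225   0.1288] yaw/lean/roll [0.2021 0.3445 0.0063] org [ 0.4379 -0.2337  0.0065] q [-0.5309  0.2591  1.8706 -0.2328  1.2842 -0.6351]
t 22.65 F(h,l,u) [ 0.1   0.3  -2.17] M [ 0.089 -0.33  -0.088] tcp [ 0.4811 -0.225   0.1284] yaw/lean/roll [0.202  0.3443 0.006 ] org [ 0.4381 -0.2337  0.006 ] q [-0.5307  0.2599  1.8706 -0.2329  1.2832 -0.6346]
```

```bash
for i in 1 2; do python3 -m crank '[[0.75,0,0.03,0.09,0,0,0],[0.75,0,0,0,0,0,0],[0.75,0,0,0,0,0,0]]'>/dev/null; python3 rd.py; done
```

```text
t 22.95 F(h,l,u) [1.45 3.03 5.22] M [ 0.474  0.212 -0.239] tcp [ 0.4813 -0.2249  0.1282] yaw/lean/roll [0.2018 0.3443 0.0059] org [ 0.4383 -0.2337  0.0059] q [-0.5305  0.2604  1.8703 -0.2329  1.283  -0.6342]
t 23.25 F(h,l,u) [0.69 4.56 8.06] M [ 0.654  0.483 -0.282] tcp [ 0.4815 -0.225   0.1281] yaw/lean/roll [0.2016 0.3445 0.0058] org [ 0.4384 -0.2337  0.0058] q [-0.5303  0.2609  1.8698 -0.233   1.2831 -0.6339]
```

```bash
python3 -m crank '[[0.75,0,-0.1,-0.28,0,0,0],[0.75,0,0,0,0.25,-0.18,0],[0.75,0,0,0,0,0,0],[0.75,0,0.06,0.18,0,0,0],[0.75,0,0,0,0,0,0]]'>/dev/null; python3 rd.py
for i in 1 2; do python3 -m crank '[[0.75,0,0.03,0.09,0,0,0],[0.75,0,0,0,0,0,0],[0.75,0,0,0,0,0,0]]'>/dev/null; python3 rd.py; done
```

```text
t 23.75 F(h,l,u) [-0.7   0.34  3.85] M [ 0.203  0.154 -0.026] tcp [ 0.481  -0.2255  0.1282] yaw/lean/roll [0.2019 0.3495 0.0024] org [ 0.4375 -0.2348  0.006 ] q [-0.5292  0.2619  1.8694 -0.2386  1.2848 -0.6313]
t 24.05 F(h,l,u) [-1.04  0.57  7.19] M [ 0.413  0.4   -0.109] tcp [ 0.4811 -0.2255  0.1281] yaw/lean/roll [0.2017 0.3496 0.0021] org [ 0.4376 -0.2348  0.006 ] q [-0.529   0.2621  1.8692 -0.2389  1.2847 -0.6309]
t 24.35 F(h,l,u) [-2.88  1.74 10.63] M [ 0.571  0.653 -0.101] tcp [ 0.4811 -0.2255  0.1281] yaw/lean/roll [0.2015 0.3501 0.0021] org [ 0.4375 -0.2348  0.006 ] q [-0.529   0.2624  1.869  -0.2392  1.2851 -0.6306]
```

```bash
python3 -m crank '[[0.75,0,-0.09,-0.26,0,0,0],[0.75,0,0,0,0,0,0],[0.75,0,0,0,0,0,0]]'>/dev/null; python3 rd.py
python3 - <<'E'
from fin import *
n=now()[0]
for c in ["scene","wrist"]:
    r=read_camera(c); im=r['color'][:,:,::-1].copy(); wire(r,im,n,2.)
    f=lambda i:cv2.resize(np.ascontiguousarray(i[210:360,190:330]),None,fx=2.85,fy=2.85,interpolation=cv2.INTER_CUBIC)
    cv2.imwrite(f'pics/{c}13.png',np.hstack([f(r['color'][:,:,::-1]),f(im)]) if c=="scene" else im)
E
```

```text
t 24.65 F(h,l,u) [-0.17 -0.83  0.9 ] M [ 0.03  -0.166  0.014] tcp [ 0.4811 -0.2253  0.1282] yaw/lean/roll [0.2019 0.3485 0.0023] org [ 0.4377 -0.2346  0.006 ] q [-0.5291  0.2613  1.8699 -0.2381  1.284  -0.6314]
```

View pics/scene13.png

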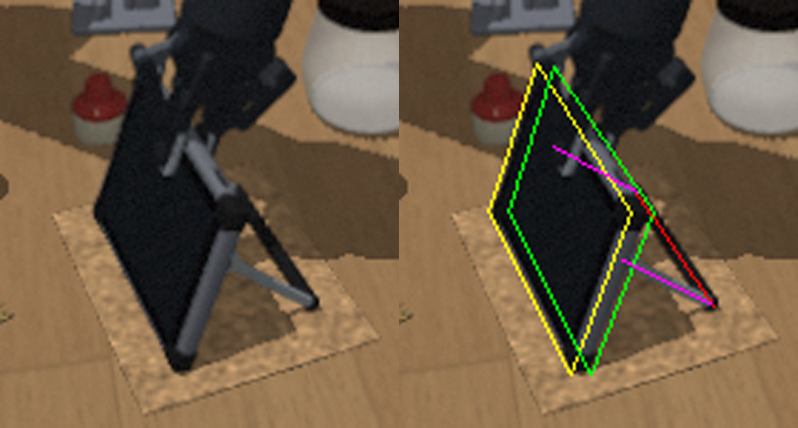

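View pics/wrist13.png

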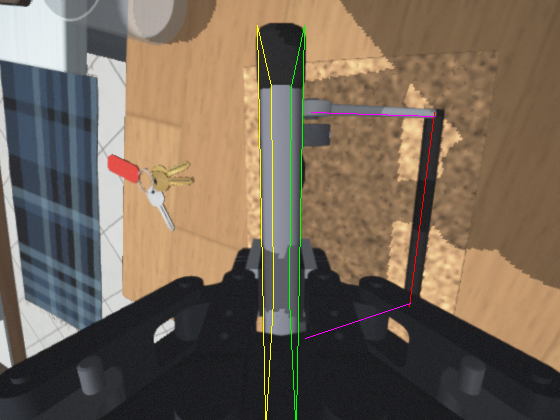

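```bash
python3 - <<'E'
from fin import *
import pickle
a=pickle.load(open("d10.pkl","rb"))["wrist"]["color"][:,:,::-1]
b=cv2.imread("pics/w12.png"); r=read_camera("wrist"); c=r["color"][:,:,::-1]; cv2.imwrite("pics/w14.png",c)
f=lambda i:cv2.resize(np.ascontiguousarray(i[20:220,250:460]),None,fx=1.25,fy=2.5)
cv2.imwrite("pics/cmp14.png",np.hstack([f(a),f(b),f(c)]))
for i in (a,b,c):
    g=cv2.cvtColor(np.ascontiguousarray(i),cv2.COLOR_BGR2GRAY).astype(int)
    print([ (row, np.where(g[row,405:450]<48)[0].min()+405 if (g[row,405:450]<48).any() else None, np.where(g[row,405:450]<48)[0].max()+405 if (g[row,405:450]<48).any() else None) for row in (130,150,170,190,210)], [(np.round(o['location'],1)) for o in place_of('leg_bar','wrist')[:1]])
E
for i in 1; do python3 rd.py; done
```

```text
[(130, np.int64(423), np.int64(440)), (150, np.int64(421), np.int64(438)), (170, np.int64(419), np.int64(436)), (190, np.int64(416), np.int64(433)), (210, np.int64(414), np.int64(430))] [array([418. , 212.6])]
[(130, np.int64(424), np.int64(440)), (150, np.int64(422), np.int64(438)), (170, np.int64(420), np.int64(435)), (190, np.int64(417), np.int64(433)), (210, np.int64(414), np.int64(431))] [array([418. , 212.6])]
[(130, np.int64(424), np.int64(441)), (150, np.int64(422), np.int64(438)), (170, np.int64(420), np.int64(435)), (190, np.int64(417), np.int64(433)), (210, np.int64(414), np.int64(430))] [array([418. , 212.6])]
t 24.95 F(h,l,u) [-0.23 -0.97  2.71] M [-0.02  -0.139  0.081] tcp [ 0.4811 -0.2253  0.1282] yaw/lean/roll [0.2019 0.3486 0.0024] org [ 0.4377 -0.2345  0.006 ] q [-0.529   0.2613  1.8699 -0.2381  1.2841 -0.6314]
```

View pics/cmp14.png

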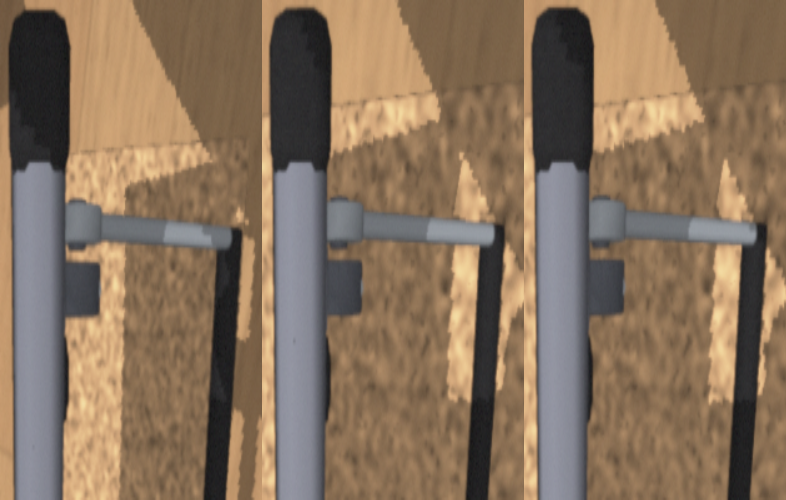

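```bash
python3 -m crank '[[0.75,0,0,0,-0.1,0.06,0],[0.75,0,0,0,0,0,0],[0.75,0,0,0,0,0,0]]'>/dev/null; python3 rd.py;  python3 -m crank '[[0.75,0,0,0,0,0,0]]'>/dev/null; python3 rd.py
```

```text
t 25.25 F(h,l,u) [ 0.41 -2.11  2.01] M [-0.191 -0.067  0.094] tcp [ 0.481  -0.2252  0.1282] yaw/lean/roll [0.202  0.347  0.0035] org [ 0.4377 -0.2343  0.0059] q [-0.5298  0.2607  1.8704 -0.2364  1.2834 -0.6326]
t 25.35 F(h,l,u) [ 0.43 -2.12  2.42] M [-0.179 -0.057  0.124] tcp [ 0.481  -0.2252  0.1282] yaw/lean/roll [0.202  0.347  0.0034] org [ 0.4378 -0.2343  0.006 ] q [-0.5297  0.2606  1.8704 -0.2364  1.2834 -0.6326]
```

```bash
python3 -m crank '[[0.75,-0.05,-0.02,-0.05,-0.08,0,0],[0.75,0,0,0,0,0,0],[0.75,0,0,0,0,0,0]]'>/dev/null; python3 rd.py;  python3 -m crank '[[0.75,0,0,0,0,0,0]]'>/dev/null; python3 rd.py
```

```text
t 25.65 F(h,l,u) [ 1.16 -1.73  0.99] M [-0.12  -0.208  0.031] tcp [ 0.4809 -0.2253  0.1283] yaw/lean/roll [0.2022 0.3457 0.0046] org [ 0.4378 -0.2342  0.0059] q [-0.5306  0.2601  1.8708 -0.235   1.283  -0.634 ]
t 25.75 F(h,l,u) [ 0.31 -1.12 -0.71] M [-0.129 -0.249  0.012] tcp [ 0.4809 -0.2253  0.1283] yaw/lean/roll [0.2022 0.3457 0.0046] org [ 0.4378 -0.2342  0.006 ] q [-0.5306  0.2601  1.8708 -0.235   1.2831 -0.634 ]
```

```bash
python3 rd.py; python3 - <<'E'
from fin import *
for c in ["scene","top"]:
    r=read_camera(c); cv2.imwrite(f"pics/{c}15.png",r["color"][:,:,::-1])
    for t in ["salt","timer","tablet","leg_bar","tablet_top"]:
        print(c,t,[(np.round(o["location"],1),round(o["p"],2)) for o in place_of(t,c)[:1]])
E
python3 rd.py
```

```text
t 25.75 F(h,l,u) [ 0.31 -1.12 -0.71] M [-0.129 -0.249  0.012] tcp [ 0.4809 -0.2253  0.1283] yaw/lean/roll [0.2022 0.3457 0.0046] org [ 0.4378 -0.2342  0.006 ] q [-0.5306  0.2601  1.8708 -0.235   1.2831 -0.634 ]
scene salt []
scene timer [(array([223.9, 257.3]), 0.68)]
scene tablet [(array([239.2, 312.5]), 0.78)]
scene leg_bar [(array([284.9, 295.1]), 0.65)]
scene tablet_top [(array([257.9, 259.8]), 0.62)]
top salt [(array([266.9, 236.7]), 0.55)]
top timer [(array([266.4, 278.1]), 0.53)]
top tablet []
top leg_bar []
top tablet_top []
t 26.35 F(h,l,u) [ 0.18  0.12 -2.14] M [-0.067 -0.33   0.098] tcp [ 0.4808 -0.2253  0.1283] yaw/lean/roll [0.2021 0.3459 0.0046] org [ 0.4377 -0.2343  0.006 ] q [-0.5306  0.26    1.8708 -0.2351  1.2832 -0.634 ]
```

View pics/scene15.png

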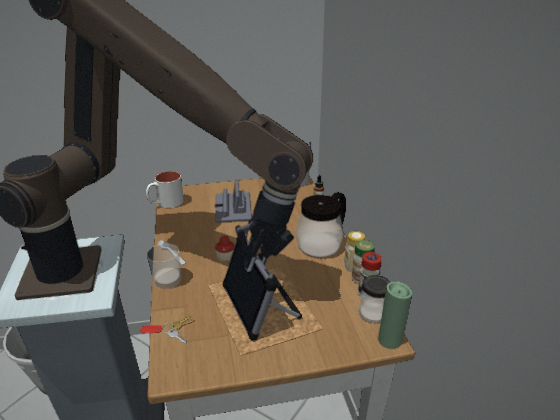

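```bash
python3 -m crank '[[0.75,0,0.02,0.07,-0.05,0,0],[0.75,0,0,0,0,0,0],[0.75,0,0,0,0,0,0],[0.75,0,0,0,0,0,0],[0.75,0,0,0,0,0,0]]'>/dev/null; python3 rd.py;  python3 -m crank '[[0.75,0,0,0,0,0,0],[0.75,0,0,0,0,0,0],[0.75,0,0,0,0,0,0],[0.75,0,0,0,0,0,0],[0.75,0,0,0,0,0,0]]'; python3 rd.py
```

```text
t 26.85 F(h,l,u) [0.24 2.44 3.44] M [ 0.297  0.103 -0.103] tcp [ 0.4809 -0.2254  0.1282] yaw/lean/roll [0.202  0.3451 0.0043] org [ 0.4379 -0.2343  0.0059] q [-0.5308  0.2599  1.871  -0.2348  1.2824 -0.6341]
time: 27.35
eef_pos: [0.481, -0.2254, 0.1282]
tcp_rot: [0.623, 0.763, -0.132, -0.11]
contact_force: [-0.1, 1.9, 4.6]
opening: 0.182
t 27.35 F(h,l,u) [0.27 1.87 4.56] M [ 0.494  0.305 -0.176] tcp [ 0.481  -0.2254  0.1282] yaw/lean/roll [0.202  0.3449 0.0043] org [ 0.438  -0.2344  0.0058] q [-0.5308  0.26    1.8709 -0.2348  1.2821 -0.6341]
```

```bash
python3 -m crank '[[0.75,0,0,0,0,0,0],[0.75,0,0,0,0,0,0],[0.75,0,0,0,0,0,0],[0.75,0,0,0,0,0,0],[0.75,0,0,0,0,0,0]]'>/dev/null; python3 rd.py; python3 -c "
from plant import *
print(sign_off())"
```

```text
t 27.85 F(h,l,u) [0.42 1.65 4.96] M [ 0.51   0.206 -0.151] tcp [ 0.481  -0.2254  0.1282] yaw/lean/roll [0.202  0.3449 0.0043] org [ 0.438  -0.2344  0.0058] q [-0.5308  0.26    1.8709 -0.2348  1.2821 -0.6341]
the job is handed in; nothing more can be done
None
```

The tablet is standing on the cork mat on its lower edge and kickstand, still held in the gripper, and I handed the job in at 27.9 s.

**What I did**
- While the tablet was in its dock, I pushed the handle past its dead point with closed fingers. It snapped fully down; the overlay matched 2.0 rad.
- I gripped the top edge at 20 N, lifted the tablet out along its own plane and carried it over the shaker and timer.
- I lowered it onto the mat and trimmed its roll and lean from the wrist forces.

**Last checks**
- **Position:** by my estimate the footprint is within about 1 mm of the middle of the mat. The camera calibration is only good to about 2 mm. Yaw is 0.202 rad against the mat's 0.203.
- **Lean:** about 0.35 rad. The tool reads 0.345, and the tablet sits about 0.01 rad off the tool.
- **Contact:** about 9 N rests on the mat, steady over the last second. About 70% is on the lower edge and 2.5–3 N on the kickstand, so it should not fold. That split is worked out from wrist torque, not seen.
- **Kickstand:** its bar sat at the same place in the wrist pictures before and after set-down. I took no wrist picture after the last small trims.

**What went less well**
- The first touch-down was on one end of the kickstand bar. I had to lift a few millimetres and re-trim the angle several times. One of these pressed the mat with up to about 15 N, and the stand did not move.
- Salt shaker and timer were found in their starting places in the top picture, within 2 pixels. The shaker was not found in the last scene picture, with the gripper in the way. The jars looked unmoved, but I did not measure them.

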